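Unlock the handle rack, crate the handles, lock it again

ROBOT

A 6-joint arm with a two-finger parallel gripper is mounted at the origin on the work surface. World frame = base frame: x ahead of the robot, y to its left, z up, the work surface at z = 0. Lengths are in mm, angles in rad, forces in N, time in s.
With the tool pointing down it reaches from about 350 to 775 mm from the base axis. Payload 5.5 kg.
Tool frame: the origin (TCP) lies at the very end of the fingers, on their centre line; the grasp point (between the pads) lies 19 mm behind it (grasp_offset is the distance from the TCP to the grasp point, in mm); z points along the fingers, y is the direction in which the jaws open and shut (so a half turn about z gives the same grasp; the last joint's range is limited). The gripper opens to 85 mm and grips with 20 to 120 N. Pads are 22 mm wide; open, the fingers measure 114 mm over their backs; the gripper's body (76 mm by 85 mm) begins 54 mm behind the grasp point. The pads swing forward as they close: fully open they stand 13 mm farther back than shut.
Start: joints at [-1.382, 0.313, 0.046, 1.304, 0, 1.431], TCP at [185.668, -544.242, 231.323] pointing down, gripper open.
Joint ranges: [-2.76, 2.76], [-0.86, 1.69], [-1.03, 1.26], [-2.2, 2.34], [-1.47, 1.5], [-3.14, 3.14]. Speed limits (rad/s): [2.57, 2.57, 3.14, 3.14, 3.14, 3.14].

INTERFACE

Orientations are given as a unit quaternion [w, x, y, z].
In Python, from cell import read_state, read_camera, job_done, grasp_offset gives the robot as it stands.
- The arm moves only by the tool apply_moves, never from a script. Its argument "increments" is a list of rows, each a list of 3 entries, a list of its own where there are three numbers: the shift along the tool's x, y, z in mm, then the turn about the tool's z in degrees, then the finger opening in mm, from 0 to 85.4. A call has 1 to 5 rows; each row is the pose to reach, as a shift and turn from the pose commanded when the call began, along the tool's axes at that moment; what a row does not reach only later rows make up. A row lasts 1/12 s, in which the tool goes at most 41.7 mm and 7.16 degrees, less where a joint would pass 70% of its speed; a pose out of reach is approached as far as the arm can. A call with a gripper value outside its range is refused whole. The fingers move at their own pace and stop on an object; "force" is the grip in N (left out, the last holds). Time passes only in rows, so rows that repeat a pose let the fingers close. It gives the time, the measured TCP pose, the force and the opening at its end, in the units of the state.
- read_state(): the state, without advancing time (a new reading comes with each control period).
- read_camera(name): name is "scene" or "top" or "wrist"; returns a dict with "frame" (400x640x3 uint8, red, green, blue), "K" (3x3 intrinsics, pixels), "extrinsics" (4x4, takes a point from camera to world coordinates); the wrist camera has in their place "tool_from_camera" (4x4, takes a point from camera to tool coordinates, whose origin is the TCP and whose axes are the flange's). Camera axes: x right, y up, looking along -z (the intrinsics and any distortion apply to the point x, -y, -z); pixel columns grow to the right and rows downward; lengths in mm; the calibration is good to about 2 mm. The wrist camera is an equidistant fisheye: a pixel r from the principal point sees the ray r / f radians off the axis. A picture is of the moment at which its call begins: read the wrist's pose just before it. There is no depth.
- job_done(): hands the job in, once; it reports no verdict.
The state is a dict: "time_s": time; "joint_pos": joint angles; "dq": joint speeds; "tau": joint torques, N m; "position": TCP position; "tcp_rot": TCP orientation; "wrist_force": force on the tool from outside, world axes, zero at the start; "ft_torque": the same for the moment, N m; "opening": opening from 0.0 (shut) to 1.0 (fully open).
Only numpy, scipy, OpenCV 4.12 (cv2) and the standard library are available. Lean on these libraries where they do the work, as an engineer would, in place of code of your own. Each camera call takes 0.05 s, during which the arm holds its last target.

TASK

Unlock the keeper on the handle rack: first undo its clamping screw by about half a turn, then slide the keeper collar along its rail to the fully open stop. Pull every brush handle up out of its sleeve and put it shank down into the compartments of the plywood crate; after that slide the keeper fully back to its closed stop and do the screw up tight again. Never force the keeper while the screw is tight, do not tip the crate over, and leave the other things on the bench where they are.

Things in the scene. Friction and masses are not known exactly. Their poses are not given: they have to be found in the camera images.
- rack: Fixed handle rack of maroon steel. Origin: on the bench, under the middle of a row of four upright square-tube sleeves along the rack's y axis (z up), at y = -108, -36, +36, +108 mm: 36 mm square outside, 28 mm inside, tops at z = 60 mm. Base plate 8 mm thick, y from -160 to +160, x from -32 to +112 mm.
- keeper (a joint): Position in m of the keeper along the rack's +y axis: 0 = closed stop, 0.036 = fully open stop. When closed, each of its tabs lies just over one handle's flange and stops it being pulled out; fully open, they stand midway between sleeves. It slides with about 2 N once the screw is loose (it may be moved by the screw's head), stays where left, and has only 6 mm of play while the screw is tight.
- keeper_collar (a point): Centre of the keeper: a steel collar 44 mm in diameter, 36 mm long, on the rail, 70 mm above the bench. It carries a 236 mm bar with four tabs (6 mm thick, 72 to 78 mm above the bench) between the rail and the sleeves. When closed it is 18 mm to the -y side of the rail's middle.
- screw (a joint): Angle in rad of the clamping screw upright on the keeper collar: 0 = tight stop, growing anticlockwise seen from above as it is loosened, to 3.3 = end stop. Its tip sits in a spot in the rail and lifts out at about 1.3 rad. Friction 0.15 N m; it stays where left. The head rises 2.5 mm per rad. Starts up to 0.1 rad from tight.
- screw_head (a point): Centre of the screw's T-shaped bar head, 153 mm above the bench when tight, on the screw's vertical axis. The bar is 56 mm long, 14 mm thick and 26 mm high; its long side is this point's y axis (along the rail when tight) and it turns with the screw. Below it a thin shaft goes down to the collar. Moves with the keeper.
- handle0: Turned plain wooden brush handle, 165 mm long, 90 g. Origin: centre of its shank's end face; z runs along it to the end of the grip. Shank 24 mm diameter (0 to 48 mm), flange 48 mm (48 to 56 mm), grip 26 mm (56 to 165 mm). If present it stands loosely upright in the sleeve at rack y = -108 mm, flange on the sleeve's top, origin 12 mm and top end 177 mm above the bench.
- handle1: Same, in the sleeve at rack y = -36 mm (may be absent).
- handle2: Same, in the sleeve at rack y = +36 mm (may be absent).
- handle3: Same, in the sleeve at rack y = +108 mm (may be absent).
- crate: Loose open-topped plywood crate, 156 x 156 mm and 95 mm high, walls 6 mm, one cross-wall each way, so four compartments of 69 x 69 mm inside, centred at x, y = +-37.5 mm in the crate's frame; inner floor about 6 mm up, cross-walls about as high as the outer walls. Origin: centre of its underside. About 0.9 kg; it may be knocked aside during the job.
- glue: Bystander: metal can, 64 mm diameter, 100 mm high; origin under its centre.
- jar: Bystander: glass jar, 70 mm diameter, 90 mm high; origin under its centre.
- mallet: Bystander: hammer lying on the bench.
- driver: Bystander: screwdriver with a wooden grip, lying on the bench.
- offcut: Bystander: wooden offcut 120 x 50 x 35 mm; origin under its centre.
- tub: Bystander: small white bowl, 90 mm diameter, 50 mm high; origin under its centre.
- ferrule: Bystander: steel slug, 60 mm diameter, 60 mm high; origin under its centre.
- rail_mid (a point): Middle of the fixed 20 mm round rail of the rack, on its axis, 70 mm above the bench. The rail runs parallel to the row of sleeves (along this point's y axis), 85 mm to its +x side, between two end posts 148 mm either way that are 88 mm high.
Things that resemble listed ones, but are neither listed nor needed, are in the scene too. What is shaped like the handle1 but purple is not meant.

How it is judged:
By the outcome, as a careful person would: the job done as asked, in the order asked, and still so for the second after the job is handed in, with the robot touching nothing.
Of handle0, handle1, handle2, handle3 only 2 to 4 are there at a start; the rules pass over those that are not, and their reading is None.
At some moment in a run one of crate may be knocked a few centimetres aside while the robot is not near it.
It also fails if it takes over 210 s, if anything falls off the work surface, if the arm or the gripper's body presses on something with over 40 N, if the wrist force passes 120 N, or if a joint passes its speed limit or range.

## Working session

There is one attempt and no reset: what is moved stays moved. The work goes in short steps, Python scripts to look and compute and a tool call to move; the robot and the scene stay as the last step left them, time stands still between calls to the robot, and variables do not carry over. Pictures are saved under pics/ and viewed, and the job is handed in when it is done.

Besides the shell and the picture viewer there is one more tool, called after ">>>" as name(argument=value, ...), one argument or row to a line, values as JSON. apply_moves: Moves the arm, as the interface text tells. Its arguments: {"type":"object","properties":{"increments":{"type":"array","items":{"type":"array"}},"force":{"type":"number"}},"required":["increments"]}

```bash
ls; mkdir -p pics; python3 - <<'E'
from cell import *
import cv2
print(read_state(), grasp_offset)
for n in("scene","top","wrist"):
    c=read_camera(n); cv2.imwrite(f"pics/{n}0.png",c["frame"][:,:,::-1])
    print(n,c["K"],c.get("extrinsics",c.get("tool_from_camera")),[k for k in c])
E
```

```text
pics
{'time_s': 0.0, 'joint_pos': array([-1.38159050e+00,  3.14002898e-01,  4.49599548e-02,  1.30361617e+00,
       -3.28402566e-06,  1.43118947e+00]), 'dq': array([-1.28002035e-03,  9.94001308e-04,  1.44041657e-03, -1.06466160e-03,
        9.87363494e-06, -1.77996966e-03]), 'tau': array([ 9.01628084e-06, -4.80629182e+01,  2.98530918e+01,  1.94419204e-02,
       -7.85575253e-05, -3.06410449e-06]), 'position': array([ 185.56475252, -543.67664694,  230.39968967]), 'tcp_rot': array([-9.31067992e-04,  9.86515263e-01,  1.63666637e-01, -2.47372564e-05]), 'wrist_force': array([-0.18163954, -0.33513419,  0.32805597]), 'ft_torque': array([-0.01641669,  0.02519339,  0.00074552]), 'opening': 0.9989820182743668} 18.700000000000003
scene [[453.10126676   0.         316.88149823]
 [  0.         453.10126676 203.44916459]
 [  0.           0.           1.        ]] [[ 5.67470085e-01 -6.48841242e-01  5.06934656e-01  1.20343266e+03]
 [ 8.23386078e-01  4.49869879e-01 -3.45908165e-01 -4.21506768e+02]
 [-3.61514883e-03  6.13695474e-01  7.89534544e-01  1.10059601e+03]
 [ 0.00000000e+00  0.00000000e+00  0.
[... 225 characters left out ...]
-8.48371248e-02  4.62260404e+02]
 [-9.99892032e-01 -1.69544988e-03 -1.45962346e-02  3.02655327e+00]
 [-1.46874484e-02  8.48213810e-02  9.96287916e-01  1.30072229e+03]
 [ 0.00000000e+00  0.00000000e+00  0.00000000e+00  1.00000000e+00]] ['frame', 'K', 'extrinsics']
wrist [[309.70691629   0.         318.01331716]
 [  0.         309.70691629 196.80487814]
 [  0.           0.           1.        ]] [[ 3.75456093e-04  9.52822264e-01  3.03528570e-01  7.74409377e+01]
 [ 9.99999722e-01 -5.53135090e-04  4.99404190e-04  2.58396279e-01]
 [ 6.43735734e-04  3.03528298e-01 -9.52822207e-01 -1.41722967e+02]
 [ 0.00000000e+00  0.00000000e+00  0.00000000e+00  1.00000000e+00]] ['frame', 'K', 'tool_from_camera']
```

View pics/scene0.png

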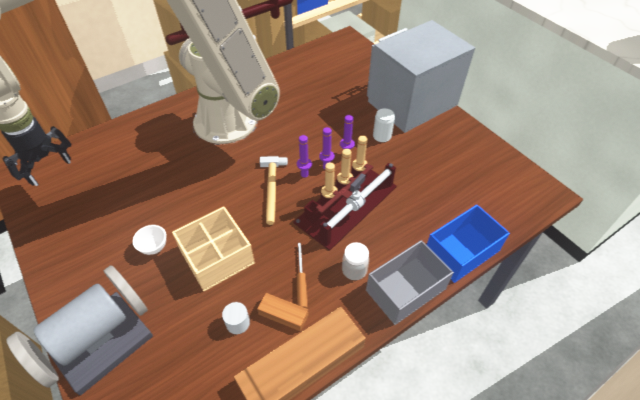

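View pics/top0.png

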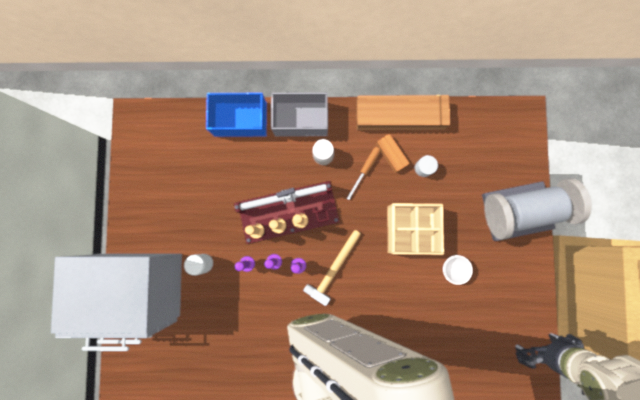

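View pics/wrist0.png

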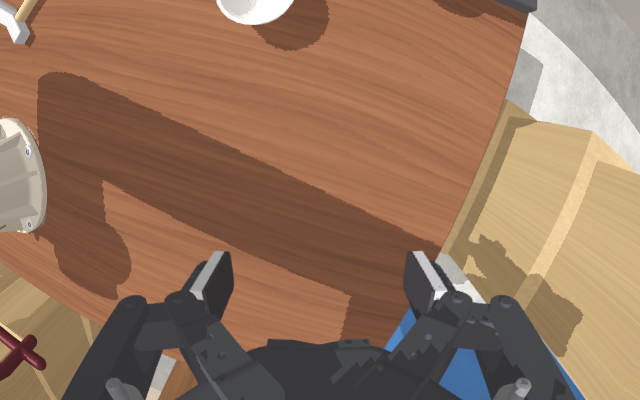

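```bash
cat > h.py <<'E'
import numpy as np, cv2
from cell import *
from scipy.spatial.transform import Rotation as R
def rot(q): return R.from_quat([q[1],q[2],q[3],q[0]]).as_matrix()
def cam(name):
    s=read_state(); c=read_camera(name); f=c["frame"][:,:,::-1].copy()
    if name=="wrist":
        T=np.eye(4);T[:3,:3]=rot(s["tcp_rot"]);T[:3,3]=s["position"]
        E=T@np.array(c["tool_from_camera"])
    else: E=np.array(c["extrinsics"])
    return dict(n=name,f=f,K=np.array(c["K"]),E=E,s=s)
def ray(c,u,v):
    K=c["K"]; x=(u-K[0,2])/K[0,0]; y=(v-K[1,2])/K[1,1]
    if c["n"]=="wrist":
        r=np.hypot(x,y); k=np.sin(r)/r if r>1e-9 else 1; d=np.array([x*k,-y*k,-np.cos(r)])
    else: d=np.array([x,-y,-1.])
    return c["E"][:3,3],c["E"][:3,:3]@d
def onz(c,u,v,z):
    o,d=ray(c,u,v); return o+d*(z-o[2])/d[2]
def proj(c,p):
    q=np.linalg.inv(c["E"])@np.append(p,1); x,y,z=q[0],-q[1],-q[2]
    if c["n"]=="wrist":
        r=np.hypot(x,y); th=np.arctan2(r,z); x,y=x/r*th,y/r*th
    else: x,y=x/z,y/z
    K=c["K"]; return np.array([K[0,0]*x+K[0,2],K[1,1]*y+K[1,2]])
def save(c,name,box=None,s=1):
    f=c["f"]
    if box: f=f[box[1]:box[3],box[0]:box[2]]
    cv2.imwrite(f"pics/{name}.png",cv2.resize(f,None,fx=s,fy=s,interpolation=cv2.INTER_CUBIC))
def pf(s=None):
    s=s or read_state(); Rm=rot(s["tcp_rot"]); np.set_printoptions(suppress=True,precision=2)
    print("t",round(s["time_s"],2),"p",s["position"],"toolx",Rm[:,0],"toolz",Rm[:,2],"open",round(s["opening"]*85.4,1),"F",s["wrist_force"],"T",s["ft_torque"],"q",s["joint_pos"])
E
python3 - <<'E'
from h import *
c=cam("top"); save(c,"top_crop",(200,130,480,310),2.8)
d=cam("scene"); save(d,"scene_crop",(160,100,420,300),3)
pf()
for n,p,z in[("h3",(254,230),177),("h2",(277,225),177),("h1",(300,219),177),("collar",(288,195),92),("crate",(416,229),95),("tl",(389,204),95),("tr",(443,205),95),("bl",(388,252),95),("br",(443,254),95)]:
    print(n,onz(c,*p,z))
E
```

```text
t 0.25 p [ 185.6  -544.01  230.87] toolx [0.95 0.32 0.  ] toolz [-0.  0. -1.] open 85.5 F [ 0.25  0.69 -0.62] T [0.05 0.02 0.03] q [-1.38  0.31  0.05  1.3   0.    1.43]
h3 [483.36 211.7  177.  ]
h2 [497.81 144.86 177.  ]
h1 [515.19  78.01 177.  ]
collar [594.78 121.77  92.  ]
crate [ 487.62 -276.58   95.  ]
tl [ 565.56 -194.29   95.  ]
tr [ 562.15 -361.94   95.  ]
bl [ 416.8 -188.9   95. ]
br [ 410.69 -357.81   95.  ]
```

View pics/top_crop.png

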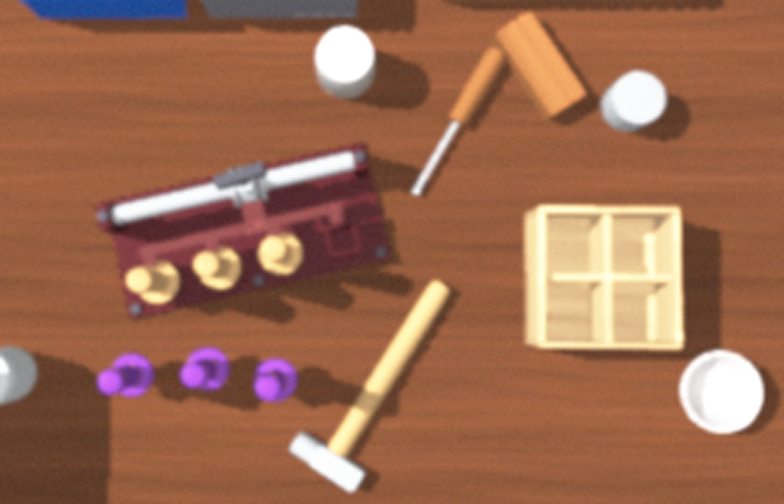

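View pics/scene_crop.png

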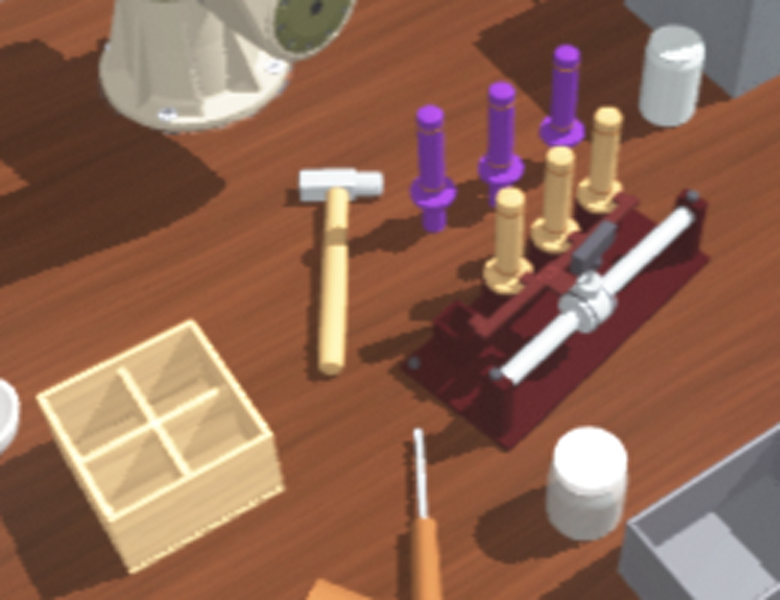

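>>> apply_moves(
  increments=[
    [[28, -25, -10], 0, 85],
    [[56, -50, -20], 0, 85],
    [[84, -75, -30], 0, 85],
    [[112, -100, -40], 0, 85],
    [[140, -125, -50], 0, 85],
  ],
)

```text
time_s: 0.67
position: [278.2, -379.1, 281.6]
tcp_rot: [-0.0, 0.987, 0.163, 0.0]
wrist_force: [1.0, -0.4, 0.1]
opening: 0.996
```

>>> apply_moves(
  increments=[
    [[28, -25, -10], 0, 85],
    [[56, -50, -20], 0, 85],
    [[84, -75, -30], 0, 85],
    [[112, -100, -40], 0, 85],
    [[112, -100, -40], 0, 85],
  ],
)

```text
time_s: 1.08
position: [353.9, -245.2, 323.7]
tcp_rot: [0.001, 0.986, 0.167, 0.002]
wrist_force: [-0.0, -0.0, 0.1]
opening: 0.995
```

```bash
python3 - <<'E'
from h import *
c=cam("wrist"); save(c,"w1"); pf()
E
```

```text
t 1.13 p [ 353.04 -247.41  322.73] toolx [0.94 0.33 0.  ] toolz [ 0. -0. -1.] open 85.2 F [ 0.9  -0.61  0.29] T [ 0.01  0.01 -0.  ] q [-0.8   0.02 -0.09  1.46  0.    2.01]
```

View pics/w1.png

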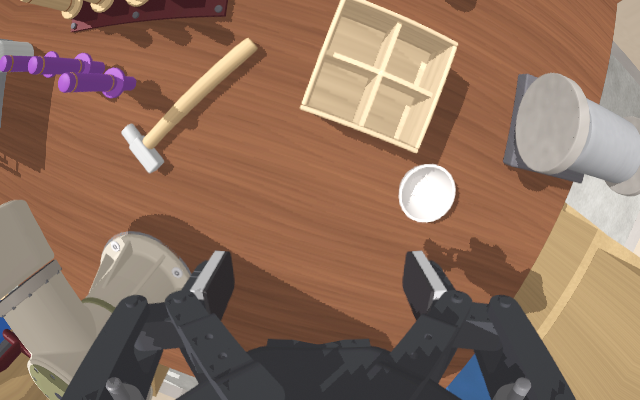

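>>> apply_moves(
  increments=[
    [[28, -26, 0], 0, 85],
    [[56, -52, 0], 0, 85],
    [[84, -78, 0], 0, 85],
    [[112, -104, 0], 0, 85],
    [[140, -130, 0], 0, 85],
  ],
)

```text
time_s: 1.55
position: [442.4, -81.1, 320.9]
tcp_rot: [0.0, 0.987, 0.163, -0.0]
wrist_force: [-0.1, -0.8, 0.4]
opening: 0.996
```

>>> apply_moves(
  increments=[
    [[28, -26, 0], -7, 85],
    [[56, -52, 0], -14, 85],
    [[84, -78, 0], -21, 85],
    [[112, -104, 0], -28, 85],
    [[140, -130, 0], -35, 85],
  ],
)

```text
time_s: 1.97
position: [533.4, 87.3, 320.7]
tcp_rot: [0.0, 0.891, 0.455, -0.0]
wrist_force: [0.4, -0.8, 0.2]
opening: 0.994
```

>>> apply_moves(
  increments=[
    [[0, 0, 0], -7, 85],
    [[0, 0, 0], -14, 85],
    [[0, 0, 0], -21, 85],
    [[0, 0, 0], -28, 85],
    [[0, 0, 0], -35, 85],
  ],
)

```text
time_s: 2.38
position: [532.9, 85.6, 320.4]
tcp_rot: [-0.0, 0.712, 0.702, -0.001]
wrist_force: [-0.1, -0.1, 0.1]
opening: 0.996
```

>>> apply_moves(
  increments=[
    [[0, 0, 0], -7, 85],
    [[0, 0, 0], -14, 85],
    [[0, 0, 0], -14, 85],
  ],
)

```text
time_s: 2.63
position: [532.8, 85.4, 320.6]
tcp_rot: [-0.0, 0.623, 0.782, -0.0]
wrist_force: [0.8, 0.1, 1.4]
opening: 0.996
```

```bash
python3 - <<'E'
from h import *
c=cam("wrist"); save(c,"w2"); pf()
E
```

```text
t 2.68 p [532.78  85.56 320.67] toolx [-0.22  0.98 -0.  ] toolz [-0. -0. -1.] open 85.0 F [ 0.57 -0.9   0.01] T [ 0.01 -0.01  0.05] q [ 0.01  0.24  0.16  1.49 -0.    1.36]
```

View pics/w2.png

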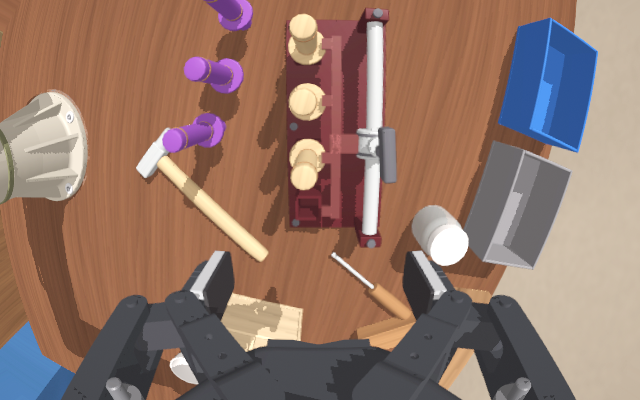

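```bash
python3 - <<'E'
from h import *
c=cam("wrist"); save(c,"w2c",(270,0,430,260),3)
np.save("w2.npy",c["f"])
P={}
for n,p,z in[("pf",(377,14),88),("pn",(372,241),88),("h3",(303,22),177),("h2",(309,102),177),("h1",(303,178),177),("head",(389,156),166)]:
    print(n,onz(c,*p,z))
E
```

```text
pf [560.17319899 285.14068103  88.        ]
pn [ 6.26468073e+02 -3.70452813e-01  8.80000000e+01]
h3 [485.84817054 231.22758336 177.        ]
h2 [507.62363566 158.76965109 177.        ]
h1 [517.33400625  87.65424596 177.        ]
head [595.15525093 125.58566001 166.        ]
```

View pics/w2c.png

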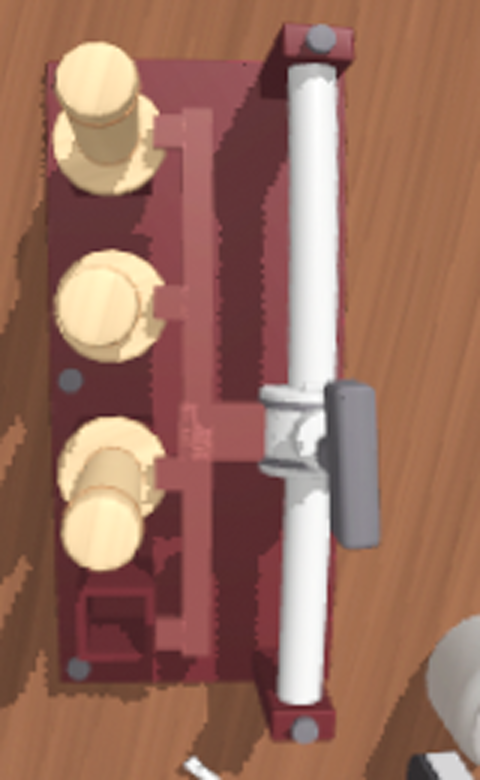

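```bash
python3 - <<'E'
from h import *
c=cam("wrist")
P={n:onz(c,*p,z) for n,p,z in[("pf",(377,12.7),90),("pn",(371.7,243.3),90),("h3",(302.3,26.7),177),("h2",(302.7,101.7),177),("h1",(304,176.7),177),("head",(390,154.7),166)]}
for n in P: print(n,P[n])
d=P["pf"]-P["pn"]; print(np.linalg.norm(d),np.degrees(np.arctan2(d[1],d[0]))-90)
d2=P["h3"]-P["h1"]; print(np.linalg.norm(d2),np.degrees(np.arctan2(d2[1],d2[0]))-90)
a=np.arctan2(d[1],d[0])-np.pi/2; ex=np.array([np.cos(a),np.sin(a)]);ey=np.array([-ex[1],ex[0]])
m=(P["pf"]+P["pn"])[:2]/2; org=m-85*ex; print("mid",m,"org",org)
for n in P: print(n,(P[n][:2]-org)@ex,(P[n][:2]-org)@ey)
E
```

```text
pf [559.7379714  286.33155939  90.        ]
pn [626.36652302  -2.86958692  90.        ]
h3 [486.32515712 226.82086235 177.        ]
h2 [501.98569117 158.01933606 177.        ]
h1 [517.95734201  89.2636517  177.        ]
head [595.8095332  127.18329816 166.        ]
296.7771334071284 12.973891223180516
141.1473744802939 12.950401371234648
mid [593.05224721 141.73098624] org [510.22208724 122.64788902]
pf 85.0 148.38856670356418
pn 84.99999999999996 -148.3885667035642
h3 0.10066391000814176 106.87872336328877
h2 -0.08500284209550904 36.31763016003814
h1 0.042796980464851496 -34.2686392550003
head 84.4208410978425 -14.795351610163449
```

>>> apply_moves(
  increments=[
    [[12, 35, 0], 0, 50],
    [[25, 71, 0], 0, 50],
    [[25, 71, 35], 0, 50],
    [[25, 71, 70], 0, 50],
    [[25, 71, 70], 0, 50],
  ],
)

```text
time_s: 3.2
position: [591.9, 126.4, 241.9]
tcp_rot: [-0.006, 0.624, 0.781, -0.006]
wrist_force: [-2.2, -0.1, -2.5]
opening: 0.584
```

```bash
python3 - <<'E'
from h import *
c=cam("wrist"); save(c,"w3",(200,100,500,325),2.6); pf()
print(proj(c,[597.1,124.2,166]))
E
```

```text
t 3.25 p [592.94 126.34 246.2 ] toolx [-0.22  0.98  0.  ] toolz [-0.01 -0.   -1.  ] open 49.6 F [-0.83 -0.19 -0.17] T [-0.03 -0.01  0.01] q [ 0.08  0.38  0.18  1.38 -0.    1.43]
[326.05 211.67]
```

View pics/w3.png

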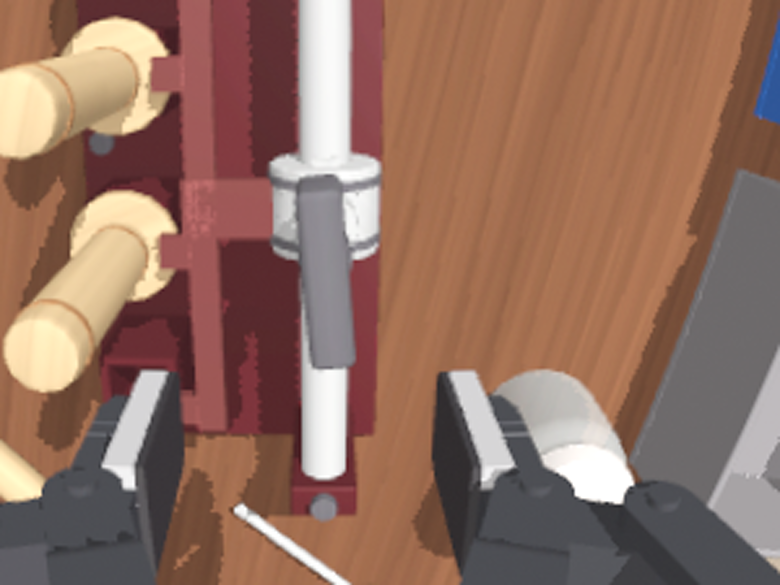

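>>> apply_moves(
  increments=[
    [[0, 0, 0], 0, 50],
    [[0, 0, 30], 0, 50],
    [[0, 0, 60], 0, 50],
    [[0, 0, 90], 0, 50],
    [[0, 0, 112], 0, 50],
  ],
)

```text
time_s: 3.67
position: [597.9, 126.5, 141.3]
tcp_rot: [0.002, 0.624, 0.781, 0.002]
wrist_force: [-0.4, 0.3, -0.4]
opening: 0.591
```

>>> apply_moves(
  increments=[
    [[0, 0, 0], 0, 50],
    [[0, 0, 0], 0, 50],
  ],
)

```text
time_s: 3.83
position: [597.2, 126.5, 141.6]
tcp_rot: [0.001, 0.624, 0.781, 0.001]
wrist_force: [0.6, -0.2, 0.1]
opening: 0.585
```

```bash
python3 - <<'E'
from h import *
c=cam("wrist"); save(c,"w4",(200,100,500,325),2.6); pf()
E
```

```text
t 3.88 p [598.12 126.66 142.7 ] toolx [-0.22  0.98 -0.  ] toolz [ 0.  0. -1.] open 50.0 F [-0.48 -0.5   0.41] T [-0.01 -0.01  0.04] q [ 0.08  0.42 -0.02  1.13 -0.    1.42]
```

View pics/w4.png

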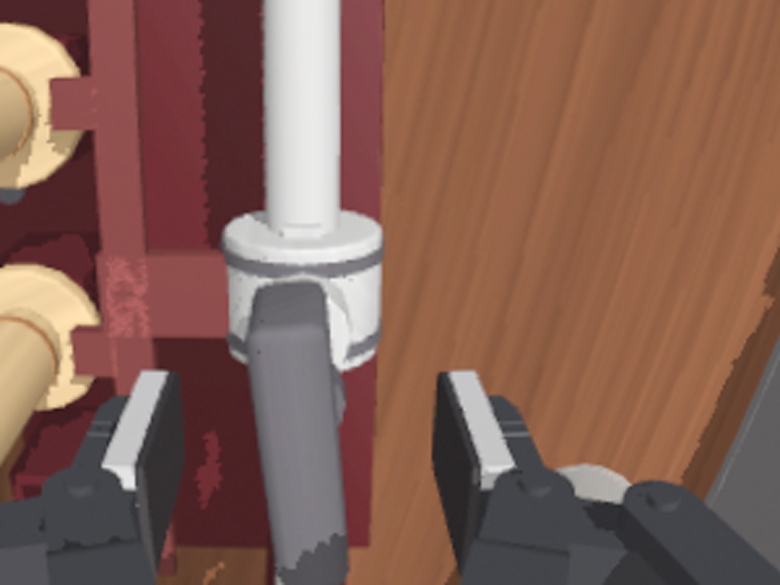

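>>> apply_moves(
  increments=[
    [[0, -1.5, 6], 0, 50],
    [[0, -1.5, 6], 0, 30],
    [[0, -1.5, 6], 0, 18],
    [[0, -1.5, 6], 0, 10],
    [[0, -1.5, 6], 0, 10],
  ],
  force=50,
)

```text
time_s: 4.3
position: [595.9, 126.5, 134.6]
tcp_rot: [0.001, 0.624, 0.782, 0.001]
wrist_force: [0.6, -0.3, 4.7]
opening: 0.173
```

>>> apply_moves(
  increments=[
    [[0, 0, 0], 0, 8],
    [[0, 0, 0], 0, 8],
    [[0, 0, 0], 0, 8],
  ],
)

```text
time_s: 4.55
position: [595.9, 126.5, 134.6]
tcp_rot: [0.001, 0.624, 0.782, 0.001]
wrist_force: [0.6, 1.2, 5.8]
opening: 0.174
```

```bash
python3 - <<'E'
from h import *
pf()
E
```

```text
t 4.55 p [595.87 126.51 134.63] toolx [-0.22  0.97 -0.  ] toolz [ 0.  0. -1.] open 14.9 F [0.6  1.2  5.81] T [ 0.08 -0.17  0.1 ] q [ 0.08  0.42 -0.04  1.11 -0.    1.42]
```

```bash
python3 - <<'E'
from h import *
c=cam("top"); 
org=np.array([510.2,122.65]);a=np.radians(12.97);ex=np.array([np.cos(a),np.sin(a)]);ey=np.array([-ex[1],ex[0]])
# w2 camera pose
s=read_state()
c=cam("wrist")
T=np.eye(4); x=np.array([-.2225,.975,0]);x/=np.linalg.norm(x); z=np.array([0,0,-1.]); T[:3,:3]=np.c_[x,np.cross(z,x),z]; T[:3,3]=[532.78,85.56,320.67]
E0=np.linalg.inv(np.block([[rot(s["tcp_rot"]),np.array(s["position"])[:,None]],[np.zeros((1,3)),1]]))@c["E"]
c2=dict(c,E=T@E0)
for uv,zz in [((368,144.5),92),((390,154.7),166),((396,182.5),166),((385,127),166)]:
    p=onz(c2,*uv,zz)[:2]-org; print(p@ex,p@ey)
# predicted band row
for y in(-18,-15): 
  p=org+85*ex+y*ey; print(proj(c2,[*p,92]),proj(c2,[*p,166]))
save(c,"w5",(200,100,500,325),2.6)
E
```

```text
74.08905838404702 -15.11644910793807
84.45230570371228 -14.582656804324397
92.34738236418002 -42.95516373280384
78.29923857512938 12.685445711288137
[376.72209732 146.99448337] [390.36786136 158.10706478]
[376.80857108 144.56653497] [390.51557158 155.12616359]
```

View pics/w5.png

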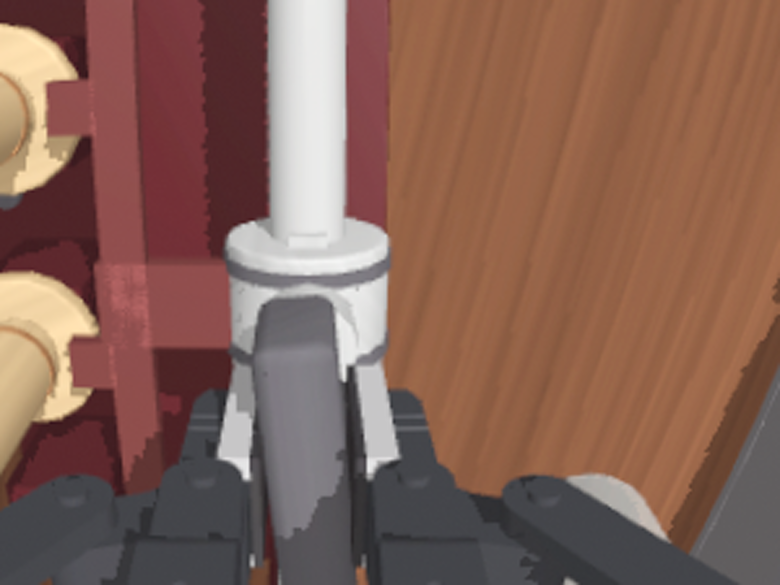

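>>> apply_moves(
  increments=[
    [[0, 0, -0.3], -7, 8],
    [[0, 0, -0.6], -14, 8],
    [[0, 0, -0.9], -21, 8],
    [[0, 0, -1.2], -28, 8],
    [[0, 0, -1.5], -35, 8],
  ],
)

```text
time_s: 5.07
position: [595.4, 126.3, 136.0]
tcp_rot: [0.001, 0.357, 0.934, 0.0]
wrist_force: [-1.1, -0.1, 6.7]
opening: 0.17
```

```bash
python3 - <<'E'
from h import *
pf()
c=cam("wrist");save(c,"w6",(200,100,500,325),2.6)
E
```

```text
t 5.07 p [595.41 126.31 136.04] toolx [-0.74  0.67 -0.  ] toolz [ 0. -0. -1.] open 14.5 F [-1.1  -0.06  6.68] T [-0.07  0.1  -0.2 ] q [ 0.08  0.42 -0.04  1.11 -0.    0.81]
```

View pics/w6.png

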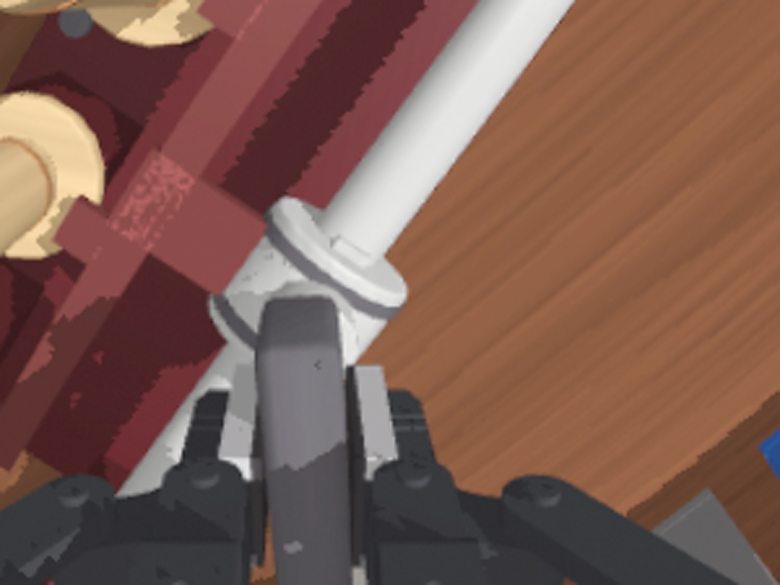

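>>> apply_moves(
  increments=[
    [[0, 0, -0.3], -7, 8],
    [[0, 0, -0.6], -14, 8],
    [[0, 0, -0.9], -21, 8],
    [[0, 0, -1.2], -28, 8],
    [[0, 0, -1.5], -35, 8],
  ],
)

```text
time_s: 5.53
position: [595.2, 125.8, 137.6]
tcp_rot: [0.001, 0.06, 0.998, -0.001]
wrist_force: [-0.6, -2.9, 7.1]
opening: 0.17
```

>>> apply_moves(
  increments=[
    [[0, 0, -0.3], -7, 8],
    [[0, 0, -0.6], -14, 8],
    [[0, 0, -0.9], -21, 8],
    [[0, 0, -1.2], -28, 8],
    [[0, 0, -1.5], -35, 8],
  ],
)

```text
time_s: 5.95
position: [595.2, 125.7, 139.1]
tcp_rot: [0.001, -0.243, 0.97, -0.001]
wrist_force: [-0.9, -1.8, 6.9]
opening: 0.174
```

>>> apply_moves(
  increments=[
    [[0, 0, -0.3], -7, 8],
    [[0, 0, -0.6], -14, 8],
    [[0, 0, -0.9], -21, 8],
    [[0, 0, -1.2], -28, 8],
    [[0, 0, -1.5], -35, 8],
  ],
)

```text
time_s: 6.37
position: [595.5, 125.7, 140.7]
tcp_rot: [0.001, -0.523, 0.852, -0.001]
wrist_force: [-0.8, -2.3, 7.1]
opening: 0.171
```

>>> apply_moves(
  increments=[
    [[0, 0, -0.3], -7, 8],
    [[0, 0, -0.6], -14, 8],
    [[0, 0, -0.9], -21, 8],
    [[0, 0, -1.2], -28, 8],
    [[0, 0, -1.6], -37, 8],
  ],
)

```text
time_s: 6.78
position: [595.9, 125.8, 142.2]
tcp_rot: [-0.001, 0.756, -0.654, 0.001]
wrist_force: [1.1, -2.0, 5.1]
opening: 0.174
```

```bash
python3 - <<'E'
from h import *
pf()
c=cam("wrist");save(c,"w7",None,1.2)
E
```

```text
t 6.78 p [595.92 125.77 142.21] toolx [ 0.14 -0.99  0.  ] toolz [ 0. -0. -1.] open 14.8 F [ 1.15 -1.97  5.13] T [-0.39 -0.19 -0.26] q [ 0.08  0.41 -0.03  1.13 -0.   -1.64]
```

View pics/w7.png

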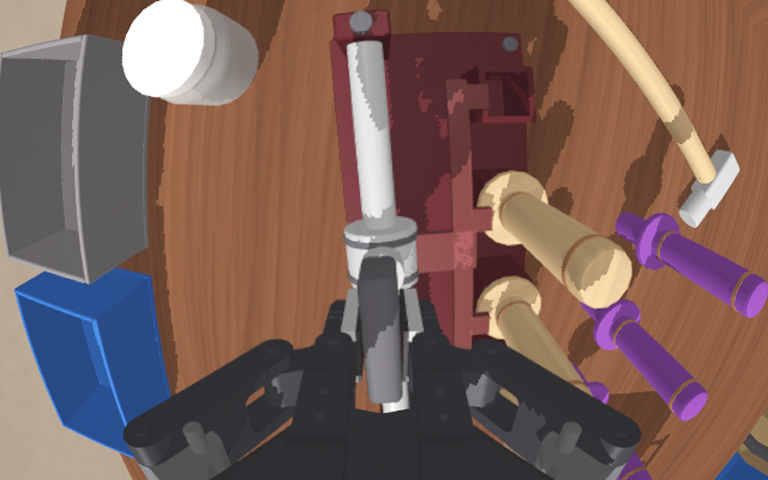

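>>> apply_moves(
  increments=[
    [[0, 0, -0.2], -4, 8],
    [[0, 0, -0.2], -4, 8],
    [[0, 0, -0.2], -4, 8],
  ],
)

```text
time_s: 7.08
position: [596.0, 125.8, 142.4]
tcp_rot: [-0.001, 0.777, -0.63, 0.001]
wrist_force: [2.1, -2.5, 6.3]
opening: 0.174
```

```bash
python3 - <<'E'
from h import *
s=read_state();pf(s);x=rot(s["tcp_rot"])[:,0];print(np.degrees(np.arctan2(x[1],x[0])))
E
```

```text
t 7.08 p [596.02 125.79 142.37] toolx [ 0.21 -0.98  0.  ] toolz [ 0. -0. -1.] open 14.9 F [ 2.12 -2.45  6.27] T [-0.43 -0.17 -0.02] q [ 0.08  0.41 -0.03  1.13 -0.   -1.7 ]
-78.02776131068097
```

>>> apply_moves(
  increments=[
    [[-6, 0, 0], 0, 8],
    [[-12, 0.1, 0], 0, 8],
    [[-18, 0.2, 0], 0, 8],
    [[-24, 0.3, 0], 0, 8],
    [[-28, 0.4, 0], 0, 8],
  ],
)

```text
time_s: 7.5
position: [589.6, 153.5, 142.4]
tcp_rot: [-0.0, 0.777, -0.63, 0.001]
wrist_force: [1.4, -2.3, 6.6]
opening: 0.172
```

>>> apply_moves(
  increments=[
    [[-2, 0, 0], 0, 8],
    [[-4, 0, 0], 0, 8],
    [[-4, 0, 0], 0, 8],
  ],
)

```text
time_s: 7.75
position: [588.7, 157.6, 142.4]
tcp_rot: [-0.001, 0.777, -0.629, 0.001]
wrist_force: [1.0, -0.7, 5.9]
opening: 0.174
```

```bash
python3 - <<'E'
from h import *
pf()
c=cam("wrist");save(c,"w8",None,1.2)
E
```

```text
t 7.75 p [588.68 157.6  142.38] toolx [ 0.21 -0.98  0.  ] toolz [ 0. -0. -1.] open 14.8 F [ 0.99 -0.67  5.92] T [-0.13  0.02 -0.06] q [ 0.13  0.41 -0.03  1.13 -0.   -1.65]
```

View pics/w8.png

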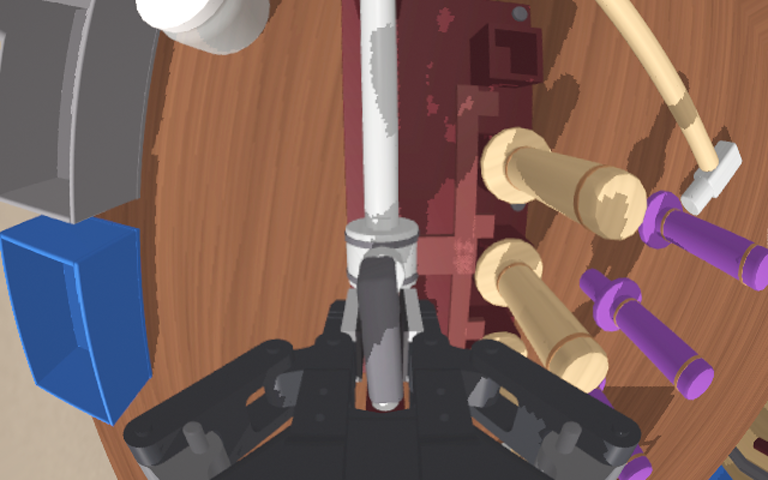

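>>> apply_moves(
  increments=[
    [[-1, 0, 0], 0, 8],
    [[-2, 0, 0], 0, 8],
    [[-3, 0, 0], 0, 8],
    [[-3, 0, 0], 0, 8],
  ],
)

```text
time_s: 8.13
position: [588.5, 158.7, 142.4]
tcp_rot: [0.001, 0.777, -0.63, 0.002]
wrist_force: [1.1, -6.2, 7.6]
opening: 0.176
```

>>> apply_moves(
  increments=[
    [[-1, 0, 0], 0, 8],
    [[-2, 0, 0], 0, 8],
    [[-2, 0, 0], 0, 8],
  ],
)

```text
time_s: 8.38
position: [588.5, 158.9, 142.4]
tcp_rot: [0.002, 0.776, -0.63, 0.004]
wrist_force: [1.8, -11.6, 6.2]
opening: 0.172
```

>>> apply_moves(
  increments=[
    [[0, 0, 0], 0, 40],
    [[0, 0, 0], 0, 40],
    [[0, 0, 0], 0, 40],
    [[0, 0, 0], 0, 40],
    [[0, 0, -20], 0, 40],
  ],
)

```text
time_s: 8.8
position: [583.8, 162.4, 157.0]
tcp_rot: [0.003, 0.777, -0.629, -0.003]
wrist_force: [-0.8, -0.1, -0.8]
opening: 0.465
```

>>> apply_moves(
  increments=[
    [[0, 0, -40], 0, 40],
    [[0, 0, -80], 0, 40],
    [[0, 0, -120], 0, 40],
    [[0, 0, -150], 0, 40],
    [[0, 0, -150], 0, 40],
  ],
)

```text
time_s: 9.22
position: [588.7, 163.3, 318.6]
tcp_rot: [-0.004, 0.777, -0.629, 0.004]
wrist_force: [0.2, -0.0, 1.2]
opening: 0.471
```

>>> apply_moves(
  increments=[
    [[0, 0, 0], 0, 50],
    [[0, 0, 0], 0, 50],
  ],
)

```text
time_s: 9.38
position: [586.4, 162.8, 310.2]
tcp_rot: [0.0, 0.777, -0.629, -0.0]
wrist_force: [-0.6, -0.3, -0.8]
opening: 0.59
```

```bash
python3 - <<'E'
from h import *
pf()
c=cam("wrist");save(c,"w9",None,1.2)
E
```

```text
t 9.38 p [586.38 162.77 310.22] toolx [ 0.21 -0.98 -0.  ] toolz [-0. -0. -1.] open 50.4 F [-0.6  -0.3  -0.76] T [-0.01 -0.01  0.03] q [ 0.14  0.38  0.33  1.52  0.   -1.64]
```

View pics/w9.png

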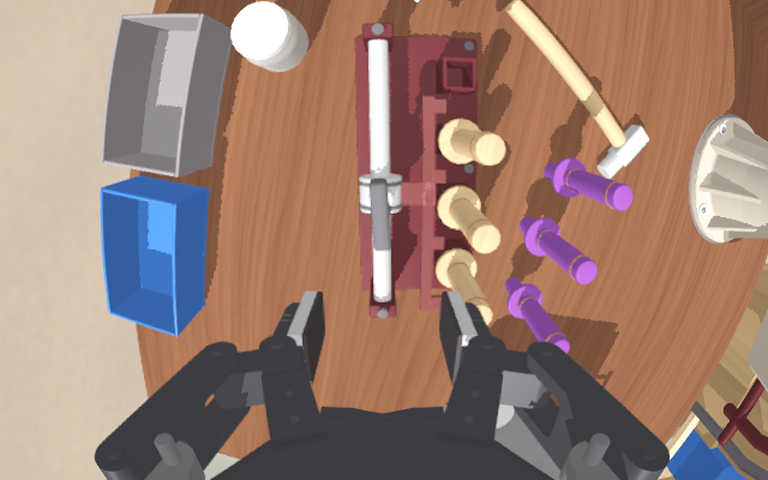

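>>> apply_moves(
  increments=[
    [[20, 27, 0], 0, 55],
    [[40, 55, 0], 0, 55],
    [[58.6, 82.3, 0], 0, 55],
    [[58.6, 82.3, 30], 0, 55],
    [[58.6, 82.3, 60], 0, 55],
  ],
)

```text
time_s: 9.85
position: [517.6, 87.0, 250.7]
tcp_rot: [-0.001, 0.777, -0.63, 0.001]
wrist_force: [1.0, -0.4, -0.8]
opening: 0.645
```

>>> apply_moves(
  increments=[
    [[0, 0, 0], 0, 55],
    [[0, 0, 0], 0, 55],
    [[0, 0, 0], 0, 55],
  ],
)

```text
time_s: 10.1
position: [518.4, 88.2, 251.4]
tcp_rot: [0.0, 0.777, -0.629, -0.0]
wrist_force: [0.3, -0.8, 0.1]
opening: 0.642
```

```bash
python3 - <<'E'
from h import *
pf()
c=cam("wrist");save(c,"w10",None,1.2)
for y in(-36,36,108):
  p=np.array([510.2,122.65])+y*np.array([-.2245,.9745]); print(proj(c,[*p,177])*1.2)
E
```

```text
t 10.1 p [518.44  88.24 251.4 ] toolx [ 0.21 -0.98 -0.  ] toolz [-0. -0. -1.] open 54.9 F [ 0.29 -0.84  0.09] T [-0.05 -0.02 -0.01] q [ 0.02  0.21 -0.04  1.32 -0.   -1.76]
[381.56 249.05]
[383.25 346.02]
[384.5 417.6]
```

View pics/w10.png

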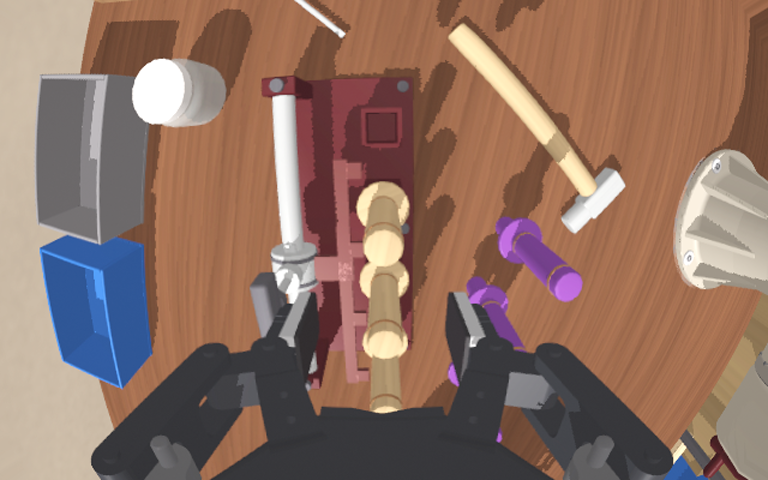

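>>> apply_moves(
  increments=[
    [[0, 0, 30], 0, 55],
    [[0, 0, 60], 0, 55],
    [[0, 0, 90], 0, 55],
    [[0, 0, 121], 0, 55],
    [[0, 0, 121], 0, 55],
  ],
)

```text
time_s: 10.57
position: [515.8, 88.3, 126.0]
tcp_rot: [0.002, 0.777, -0.629, -0.003]
wrist_force: [-1.2, -0.2, -0.8]
opening: 0.639
```

>>> apply_moves(
  increments=[
    [[0, 0, 0], 0, 40],
    [[0, 0, 0], 0, 30],
    [[0, 0, 0], 0, 20],
    [[0, 0, 0], 0, 18],
    [[0, 0, 0], 0, 18],
  ],
  force=40,
)

```text
time_s: 10.98
position: [520.2, 88.1, 132.7]
tcp_rot: [-0.001, 0.777, -0.629, 0.002]
wrist_force: [-1.8, 0.8, 7.0]
opening: 0.292
```

>>> apply_moves(
  increments=[
    [[0, 0, -10], 0, 18],
    [[0, 0, -20], 0, 18],
    [[0, 0, -40], 0, 18],
    [[0, 0, -70], 0, 18],
    [[0, 0, -100], 0, 18],
  ],
)

```text
time_s: 11.4
position: [517.8, 88.0, 231.7]
tcp_rot: [0.0, 0.777, -0.629, -0.0]
wrist_force: [0.3, -0.0, -0.8]
opening: 0.295
```

```bash
python3 - <<'E'
from h import *
pf()
c=cam("wrist");save(c,"w11",None,1.2)
E
```

```text
t 11.4 p [517.76  88.04 231.74] toolx [ 0.21 -0.98 -0.  ] toolz [-0. -0. -1.] open 25.2 F [ 0.3  -0.02 -0.79] T [ 0.02 -0.08  0.02] q [ 0.02  0.22 -0.08  1.27 -0.   -1.76]
```

View pics/w11.png

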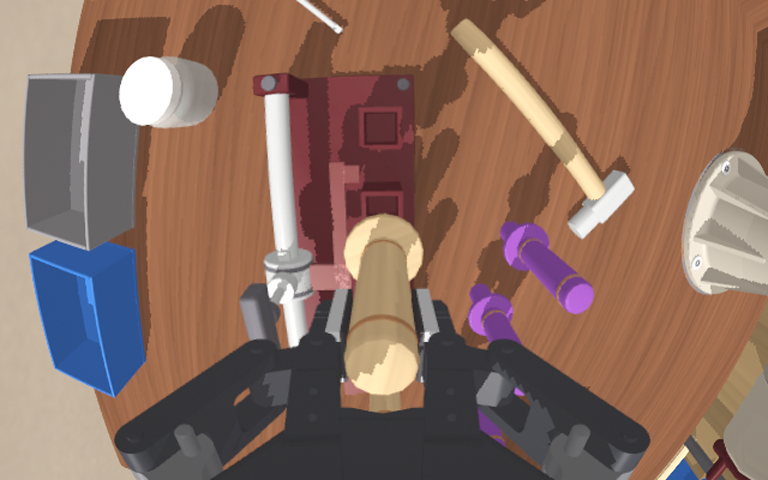

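>>> apply_moves(
  increments=[
    [[38, 11, -5], 0, 18],
    [[76, 22, -10], 0, 18],
    [[114, 34, -20], 0, 18],
    [[152, 45, -20], 0, 18],
    [[170, 50, -20], 0, 18],
  ],
)

```text
time_s: 11.87
position: [505.1, -92.5, 252.0]
tcp_rot: [0.0, 0.776, -0.63, 0.002]
wrist_force: [0.8, -0.4, -0.8]
opening: 0.295
```

>>> apply_moves(
  increments=[
    [[0, 0, 0], 0, 18],
    [[0, 0, 0], 0, 18],
    [[0, 0, 0], 0, 18],
  ],
)

```text
time_s: 12.12
position: [504.8, -88.2, 250.6]
tcp_rot: [-0.0, 0.777, -0.629, 0.0]
wrist_force: [-0.3, 0.2, -0.8]
opening: 0.296
```

```bash
python3 - <<'E'
from h import *
pf()
c=cam("wrist");save(c,"w12",None,1.2)
t=cam("top");save(t,"t12",(360,170,480,280),6)
E
```

```text
t 12.12 p [504.77 -88.2  250.61] toolx [ 0.21 -0.98 -0.  ] toolz [ 0.  0. -1.] open 25.3 F [-0.29  0.2  -0.77] T [ 0.06  0.02 -0.01] q [-0.33  0.19 -0.07  1.31  0.   -2.11]
```

View pics/w12.png

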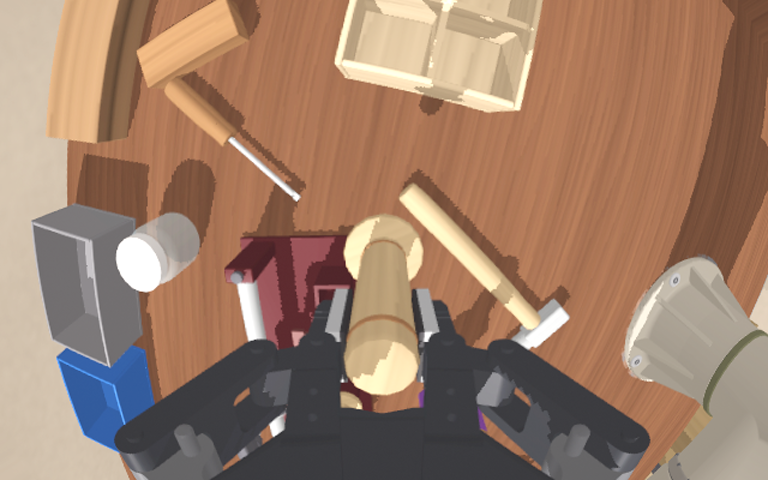

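View pics/t12.png

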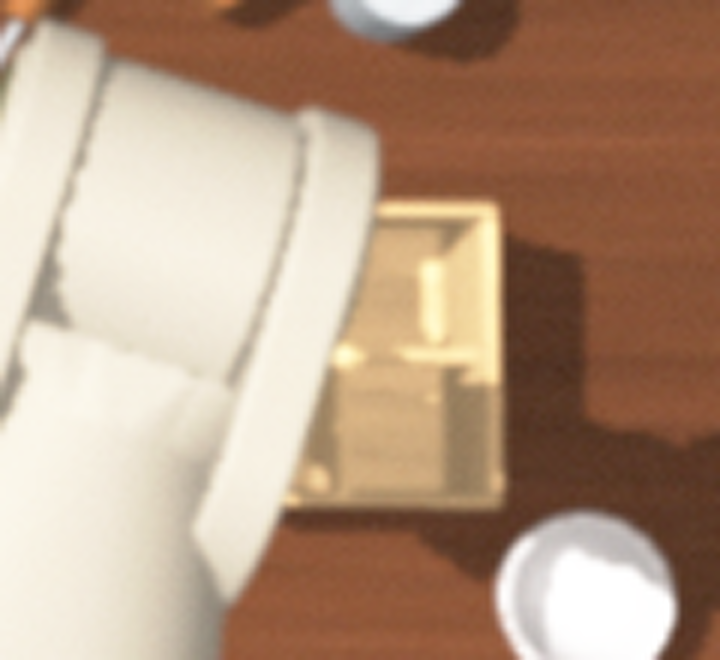

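>>> apply_moves(
  increments=[
    [[40, 12, 0], 0, 18],
    [[80, 25, 0], 0, 18],
    [[80, 25, 0], 0, 18],
    [[80, 25, 0], 0, 18],
  ],
)

```text
time_s: 12.55
position: [497.0, -172.7, 249.9]
tcp_rot: [-0.0, 0.777, -0.63, -0.0]
wrist_force: [-0.3, -0.1, -0.6]
opening: 0.291
```

```bash
python3 - <<'E'
from h import *
pf()
c=cam("wrist");save(c,"w13",(230,0,500,200),2.9)
E
```

```text
t 12.55 p [ 497.02 -172.69  249.89] toolx [ 0.21 -0.98 -0.  ] toolz [-0.  0. -1.] open 24.8 F [-0.26 -0.12 -0.58] T [-0.    0.   -0.01] q [-0.49  0.21 -0.04  1.32  0.   -2.27]
```

View pics/w13.png

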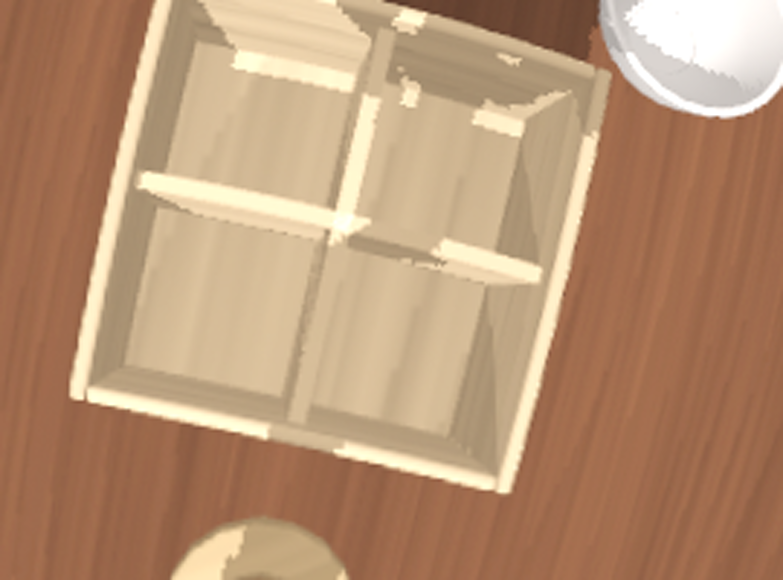

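```bash
cat >> h.py <<'E'
def crate(c,nl,nr,fr,x0,y0,s,z=94):
    P=[onz(c,x0+u/s,y0+v/s,z)[:2] for u,v in(nl,nr,fr)]
    d1=P[1]-P[0]; d2=P[2]-P[1]; ctr=(P[0]+P[2])/2
    a1=np.degrees(np.arctan2(d1[1],d1[0]));a2=np.degrees(np.arctan2(d2[1],d2[0]))
    print(np.linalg.norm(d1),np.linalg.norm(d2),a1,a2,ctr)
    return ctr
def totool(p,s=None):
    s=s or read_state(); Rm=rot(s["tcp_rot"]); d=np.append(p,s["position"][2])-s["position"]
    return Rm.T@d
E
python3 - <<'E'
from h import *
c=cam("wrist")
ctr=crate(c,(72,398),(508,492),(607,70),230,0,2.9)
print(onz(c,230+348/2.9,222/2.9,94))
pf()
a=np.radians(0)
for sx in(1,-1):
  for sy in(1,-1): 
    p=ctr+37.5*np.array([sx,sy]); print(sx,sy,p,totool(p))
E
```

```text
153.03871794643956 154.15563199509697 179.87431345742542 -90.00993314541165 [ 489.46801206 -278.54298525]
[ 488.35624719 -277.56486588   94.        ]
t 12.65 p [ 496.99 -170.94  250.  ] toolx [ 0.21 -0.98 -0.  ] toolz [-0.  0. -1.] open 24.9 F [ 0.03 -0.03 -1.94] T [0.03 0.   0.01] q [-0.48  0.21 -0.04  1.32  0.   -2.27]
1 1 [ 526.97 -241.04] [ 74.82 -14.68  -0.06]
1 -1 [ 526.97 -316.04] [148.17   0.99  -0.11]
-1 1 [ 451.97 -241.04] [59.16 58.67 -0.03]
-1 -1 [ 451.97 -316.04] [132.5   74.33  -0.08]
```

>>> apply_moves(
  increments=[
    [[37, 0, 0], 0, 18],
    [[74, 0, 0], 0, 18],
    [[111, 1, 0], 0, 18],
    [[148, 1, 0], 0, 18],
    [[148, 1, 0], 0, 18],
  ],
)

```text
time_s: 13.07
position: [528.4, -321.2, 248.7]
tcp_rot: [0.001, 0.777, -0.63, 0.001]
wrist_force: [-0.1, 1.0, -1.6]
opening: 0.295
```

>>> apply_moves(
  increments=[
    [[0, 0, 0], 0, 18],
    [[0, 0, 0], 0, 18],
    [[0, 0, 0], 0, 18],
  ],
)

```text
time_s: 13.32
position: [527.0, -314.9, 250.3]
tcp_rot: [-0.0, 0.778, -0.628, -0.0]
wrist_force: [0.9, -0.3, -1.1]
opening: 0.295
```

```bash
python3 - <<'E'
from h import *
pf()
c=cam("wrist");save(c,"w14",None,1.2)
c=cam("scene");save(c,"s14",(120,100,380,300),3)
E
```

```text
t 13.32 p [ 526.99 -314.9   250.31] toolx [ 0.21 -0.98 -0.  ] toolz [-0.  0. -1.] open 25.2 F [ 0.86 -0.26 -1.05] T [ 0.07 -0.05  0.03] q [-0.67  0.39  0.2   1.38  0.   -2.45]
```

View pics/w14.png

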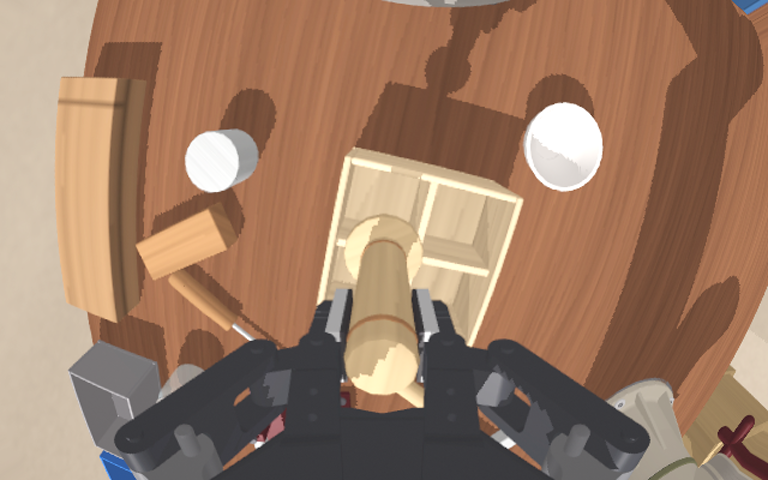

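View pics/s14.png

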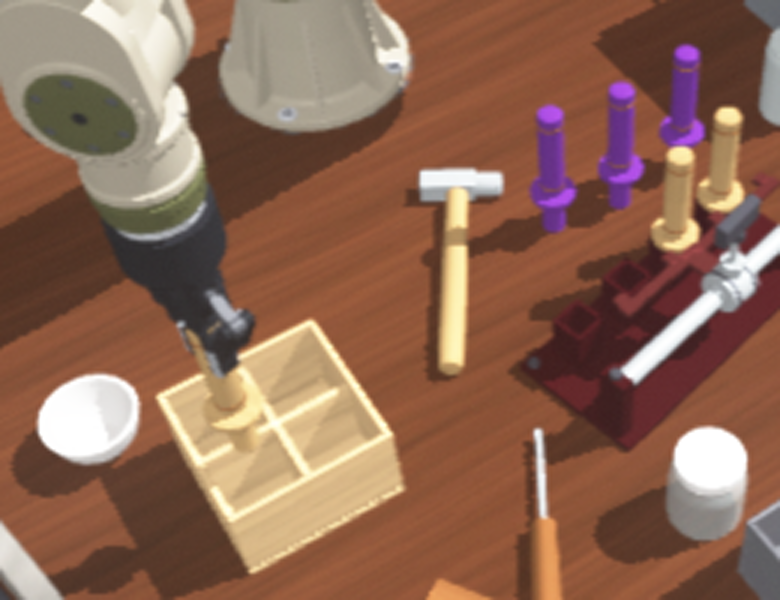

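```bash
python3 - <<'E'
from h import *
c=cam("wrist")
print(onz(c,348/1.2,150/1.2,94),onz(c,522/1.2,200/1.2,94))
E
```

```text
[ 564.66507602 -363.50987481   94.        ] [ 411.96487677 -355.75739924   94.        ]
```

>>> apply_moves(
  increments=[
    [[0, 0, 35], 0, 18],
    [[0, 0, 70], 0, 18],
    [[0, 0, 95], 0, 18],
    [[0, 0, 112], 0, 18],
    [[0, 0, 118], 0, 18],
  ],
)

```text
time_s: 13.88
position: [525.1, -314.9, 129.1]
tcp_rot: [0.0, 0.777, -0.629, -0.003]
wrist_force: [-0.4, 0.4, -1.4]
opening: 0.293
```

>>> apply_moves(
  increments=[
    [[0, 0, 0], 0, 18],
    [[0, 0, 0], 0, 18],
    [[0, 0, 2], 0, 18],
    [[0, 0, 2], 0, 18],
  ],
)

```text
time_s: 14.22
position: [527.7, -317.6, 131.7]
tcp_rot: [0.0, 0.777, -0.629, 0.001]
wrist_force: [0.5, -0.6, -0.8]
opening: 0.293
```

>>> apply_moves(
  increments=[
    [[0, 0, 2], 0, 18],
    [[0, 0, 4], 0, 18],
    [[0, 0, 4], 0, 18],
    [[0, 0, 4], 0, 18],
  ],
)

```text
time_s: 14.55
position: [527.2, -317.4, 126.7]
tcp_rot: [-0.0, 0.777, -0.629, 0.001]
wrist_force: [-0.1, -0.2, 1.5]
opening: 0.297
```

>>> apply_moves(
  increments=[
    [[0, 0, 1], 0, 18],
    [[0, 0, 1], 0, 18],
    [[0, 0, 1], 0, 18],
  ],
)

```text
time_s: 14.8
position: [527.4, -317.7, 126.7]
tcp_rot: [0.0, 0.777, -0.629, 0.001]
wrist_force: [-1.0, -0.2, 8.0]
opening: 0.292
```

>>> apply_moves(
  increments=[
    [[0, 0, -1], 0, 28],
    [[0, 0, -1], 0, 34],
    [[0, 0, -1], 0, 40],
    [[0, 0, -1], 0, 42],
    [[0, 0, -1], 0, 42],
  ],
)

```text
time_s: 15.22
position: [526.6, -316.9, 125.8]
tcp_rot: [0.0, 0.777, -0.629, -0.0]
wrist_force: [0.4, -0.7, -1.4]
opening: 0.491
```

>>> apply_moves(
  increments=[
    [[0, 0, -20], 0, 42],
    [[0, 0, -55], 0, 42],
    [[0, 0, -95], 0, 42],
    [[0, 0, -130], 0, 42],
    [[0, 0, -150], 0, 42],
  ],
)

```text
time_s: 15.63
position: [527.5, -317.6, 280.6]
tcp_rot: [0.0, 0.777, -0.629, 0.003]
wrist_force: [0.3, -0.2, -0.2]
opening: 0.491
```

>>> apply_moves(
  increments=[
    [[0, 0, -10], 0, 55],
    [[-35, -10, -10], 0, 55],
    [[-75, -22, -10], 0, 55],
    [[-115, -34, -10], 0, 55],
    [[-155, -46, -10], 0, 55],
  ],
)

```text
time_s: 16.05
position: [538.9, -154.7, 284.6]
tcp_rot: [0.0, 0.777, -0.63, -0.001]
wrist_force: [0.0, 1.0, -0.6]
opening: 0.642
```

```bash
python3 - <<'E'
from h import *
pf()
c=cam("wrist");save(c,"w15",None,1.2)
for y in(36,108):
  p=np.array([510.2,122.65])+y*np.array([-.2245,.9745]); print(p,totool(p))
E
```

```text
t 16.05 p [ 538.85 -154.71  284.59] toolx [ 0.21 -0.98 -0.  ] toolz [-0.  0. -1.] open 54.8 F [ 0.02  1.   -0.63] T [ 0.   -0.06 -0.06] q [-0.42  0.28  0.13  1.42  0.   -2.2 ]
[502.12 157.73] [-305.61  -29.09    1.8 ]
[485.95 227.9 ] [-377.6   -28.26    2.23]
```

View pics/w15.png

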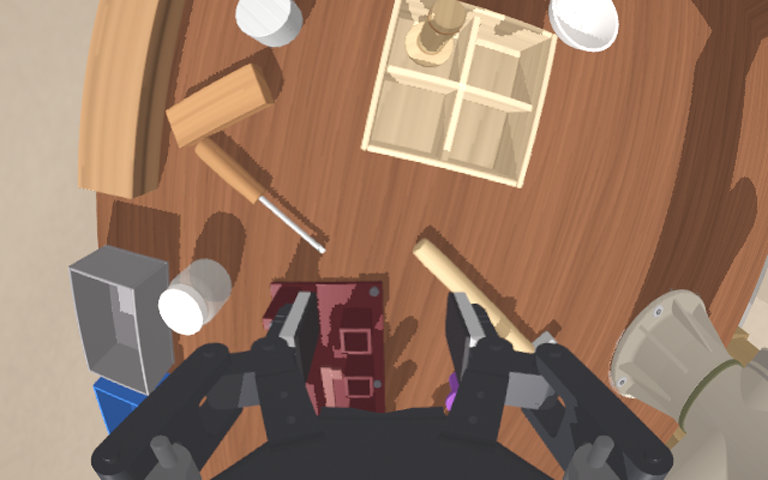

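>>> apply_moves(
  increments=[
    [[-40, -4, 0], 0, 55],
    [[-80, -8, 0], 0, 55],
    [[-120, -12, 0], 0, 55],
    [[-160, -16, 0], 0, 55],
    [[-200, -20, 0], 0, 55],
  ],
)

```text
time_s: 16.52
position: [516.5, 45.2, 284.8]
tcp_rot: [0.001, 0.777, -0.629, -0.001]
wrist_force: [1.1, 0.8, 0.6]
opening: 0.64
```

>>> apply_moves(
  increments=[
    [[-40, -4, 0], 0, 55],
    [[-80, -7, 0], 0, 55],
    [[-100, -8, 20], 0, 55],
    [[-100, -8, 30], 0, 55],
    [[-100, -8, 30], 0, 55],
  ],
)

```text
time_s: 16.93
position: [502.5, 143.8, 252.6]
tcp_rot: [0.002, 0.778, -0.628, -0.002]
wrist_force: [0.1, -0.6, 0.1]
opening: 0.643
```

>>> apply_moves(
  increments=[
    [[0, 0, 0], 0, 55],
    [[0, 0, 0], 0, 55],
  ],
)

```text
time_s: 17.1
position: [504.8, 142.0, 256.0]
tcp_rot: [0.0, 0.777, -0.63, -0.0]
wrist_force: [0.8, -0.3, -0.1]
opening: 0.646
```

```bash
python3 - <<'E'
from h import *
pf()
c=cam("wrist");save(c,"w16",None,1.2)
for y in(36,108):
  p=np.array([510.2,122.65])+y*np.array([-.2245,.9745]); print(p,totool(p),proj(c,[*p,177])*1.2)
E
```

```text
t 17.1 p [504.8  141.99 256.05] toolx [ 0.21 -0.98  0.  ] toolz [-0. -0. -1.] open 55.1 F [ 0.77 -0.27 -0.11] T [ 0.   -0.02 -0.01] q [ 0.12  0.21 -0.03  1.33 -0.   -1.66]
[502.12 157.73] [-16.15  -0.32  -0.01] [380.15 270.87]
[485.95 227.9 ] [-88.14   1.04  -0.03] [382.11 360.9 ]
```

View pics/w16.png

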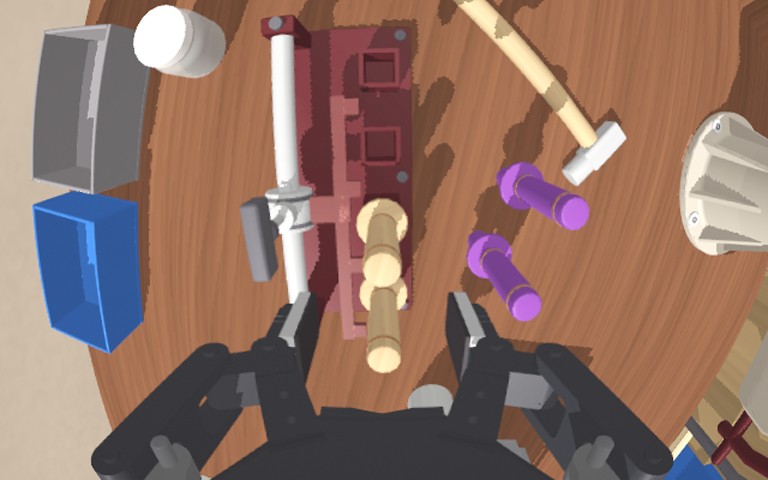

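>>> apply_moves(
  increments=[
    [[-15.5, 0, 0], 0, 55],
    [[-15.5, 0, 35], 0, 55],
    [[-15.5, 0, 70], 0, 55],
    [[-15.5, 0, 100], 0, 55],
    [[-15.5, 0, 125], 0, 55],
  ],
)

```text
time_s: 17.57
position: [501.5, 157.0, 129.8]
tcp_rot: [0.0, 0.776, -0.63, 0.0]
wrist_force: [-0.6, 0.4, -0.5]
opening: 0.644
```

>>> apply_moves(
  increments=[
    [[0, 0, 0], 0, 55],
    [[0, 0, 0], 0, 40],
    [[0, 0, 0], 0, 28],
    [[0, 0, 0], 0, 18],
    [[0, 0, 0], 0, 18],
  ],
  force=40,
)

```text
time_s: 17.98
position: [503.0, 158.2, 133.2]
tcp_rot: [-0.001, 0.777, -0.629, 0.001]
wrist_force: [0.2, -1.3, 2.3]
opening: 0.293
```

>>> apply_moves(
  increments=[
    [[0, 0, 0], 0, 18],
    [[0, 0, -10], 0, 18],
    [[0, 0, -20], 0, 18],
    [[0, 0, -60], 0, 18],
    [[0, 0, -100], 0, 18],
  ],
)

```text
time_s: 18.4
position: [500.0, 158.2, 231.5]
tcp_rot: [0.001, 0.777, -0.629, -0.001]
wrist_force: [1.4, 0.1, -0.2]
opening: 0.294
```

```bash
python3 - <<'E'
from h import *
pf()
c=cam("wrist");save(c,"w17",None,1.2)
E
```

```text
t 18.4 p [499.98 158.2  231.54] toolx [ 0.21 -0.98 -0.  ] toolz [-0. -0. -1.] open 25.1 F [ 1.36  0.08 -0.22] T [ 0.02 -0.03 -0.01] q [ 0.15  0.22 -0.08  1.28  0.   -1.63]
```

View pics/w17.png

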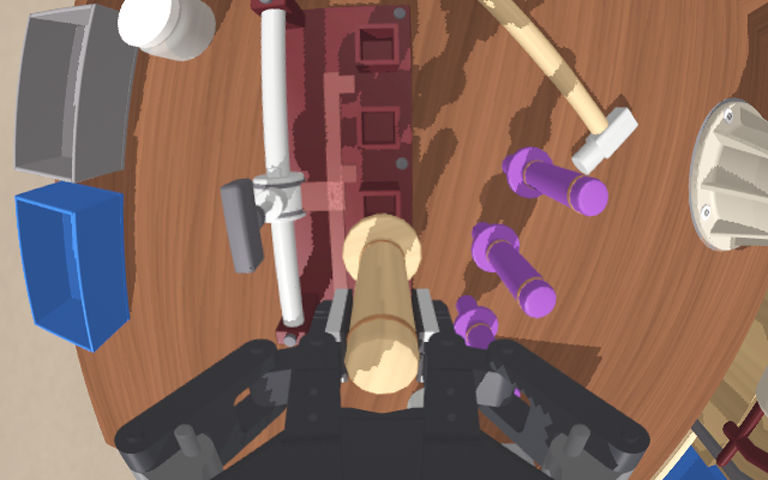

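>>> apply_moves(
  increments=[
    [[40, 7, -10], 0, 18],
    [[80, 15, -20], 0, 18],
    [[120, 23, -20], 0, 18],
    [[160, 31, -20], 0, 18],
    [[200, 40, -20], 0, 18],
  ],
)

```text
time_s: 18.87
position: [503.8, -47.2, 252.5]
tcp_rot: [-0.0, 0.777, -0.629, 0.001]
wrist_force: [0.4, -0.4, -1.1]
opening: 0.286
```

>>> apply_moves(
  increments=[
    [[40, 8, 0], 0, 18],
    [[80, 16, 0], 0, 18],
    [[115, 20, 0], 0, 18],
    [[115, 20, 0], 0, 18],
    [[115, 20, 0], 0, 18],
  ],
)

```text
time_s: 19.28
position: [508.0, -164.1, 251.5]
tcp_rot: [-0.0, 0.776, -0.631, 0.0]
wrist_force: [-1.0, 0.2, -0.8]
opening: 0.293
```

```bash
python3 - <<'E'
from h import *
pf()
c=cam("wrist");save(c,"w18",(230,0,500,200),2.9)
E
```

```text
t 19.28 p [ 508.01 -164.11  251.46] toolx [ 0.2  -0.98 -0.  ] toolz [ 0.  0. -1.] open 25.0 F [-0.97  0.16 -0.81] T [ 0.03  0.04 -0.01] q [-0.46  0.23 -0.02  1.32  0.   -2.24]
```

View pics/w18.png

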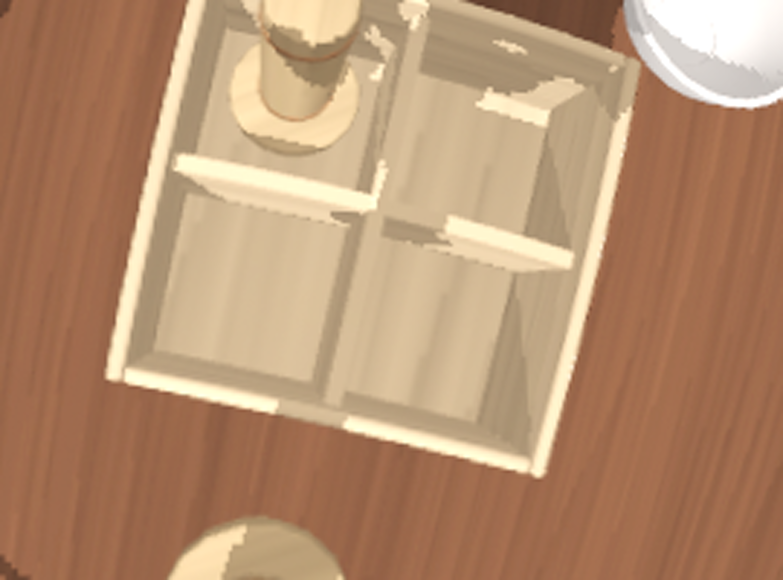

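```bash
python3 - <<'E'
from h import *
c=cam("wrist")
ctr=crate(c,(107,378),(542,475),(638,62),230,0,2.9)
pf()
for sx in(1,-1):
  for sy in(1,-1): 
    p=ctr+37.5*np.array([sx,sy]); print(sx,sy,p,totool(p))
E
```

```text
153.7928119884635 153.44118387444217 179.7348406068608 -90.15916168985272 [ 489.46502694 -277.88775509]
t 19.38 p [ 507.87 -161.77  251.45] toolx [ 0.21 -0.98 -0.  ] toolz [-0.  0. -1.] open 24.9 F [-0.45 -0.1  -0.6 ] T [-0.01 -0.05 -0.08] q [-0.46  0.23 -0.02  1.32  0.   -2.24]
1 1 [ 526.97 -240.39] [80.87 -2.33 -0.04]
1 -1 [ 526.97 -315.39] [154.23  13.26  -0.08]
-1 1 [ 451.97 -240.39] [65.28 71.03 -0.03]
-1 -1 [ 451.97 -315.39] [138.64  86.62  -0.07]
```

Crate unmoved; handle1 at (300,80) in the crop stands in its compartment. Place handle2 in the (+x,+y) compartment.

>>> apply_moves(
  increments=[
    [[40, -1, 0], 0, 18],
    [[80.5, -2, 0], 0, 18],
    [[80.5, -2, 0], 0, 18],
    [[80.5, -2, 30], 0, 18],
    [[80.5, -2, 60], 0, 18],
  ],
)

```text
time_s: 19.8
position: [528.6, -240.4, 192.5]
tcp_rot: [-0.0, 0.778, -0.629, 0.002]
wrist_force: [0.2, 0.5, -1.6]
opening: 0.293
```

>>> apply_moves(
  increments=[
    [[0, 0, 30], 0, 18],
    [[0, 0, 50], 0, 18],
    [[0, 0, 58], 0, 18],
    [[0, 0, 62], 0, 18],
    [[0, 0, 62], 0, 18],
  ],
)

```text
time_s: 20.22
position: [527.0, -239.5, 129.2]
tcp_rot: [0.0, 0.778, -0.629, -0.0]
wrist_force: [1.1, -0.9, -1.0]
opening: 0.291
```

>>> apply_moves(
  increments=[
    [[0, 0, 1], 0, 18],
    [[0, 0, 2], 0, 18],
    [[0, 0, 3], 0, 18],
    [[0, 0, 3], 0, 18],
    [[0, 0, 3], 0, 18],
  ],
)

```text
time_s: 20.63
position: [527.8, -241.2, 127.5]
tcp_rot: [-0.0, 0.777, -0.629, 0.001]
wrist_force: [0.7, 0.8, 4.5]
opening: 0.292
```

Contact. Release and go back for handle3.

>>> apply_moves(
  increments=[
    [[0, 0, -1], 0, 28],
    [[0, 0, -1], 0, 34],
    [[0, 0, -1], 0, 40],
    [[0, 0, -1], 0, 42],
    [[0, 0, -1], 0, 42],
  ],
)

```text
time_s: 21.05
position: [526.6, -240.6, 126.8]
tcp_rot: [0.0, 0.777, -0.629, -0.0]
wrist_force: [-0.0, -0.6, 0.0]
opening: 0.494
```

>>> apply_moves(
  increments=[
    [[0, 0, -20], 0, 42],
    [[0, 0, -55], 0, 42],
    [[0, 0, -95], 0, 42],
    [[0, 0, -130], 0, 42],
    [[0, 0, -150], 0, 42],
  ],
)

```text
time_s: 21.47
position: [527.7, -241.1, 281.5]
tcp_rot: [-0.0, 0.777, -0.629, 0.003]
wrist_force: [0.4, 0.3, 0.4]
opening: 0.495
```

>>> apply_moves(
  increments=[
    [[-40, -7, 0], 0, 55],
    [[-80, -14, 0], 0, 55],
    [[-120, -22, 0], 0, 55],
    [[-160, -30, 0], 0, 55],
    [[-200, -38, 0], 0, 55],
  ],
)

```text
time_s: 21.88
position: [521.9, -35.5, 277.1]
tcp_rot: [-0.0, 0.777, -0.63, 0.0]
wrist_force: [0.2, 0.4, 0.5]
opening: 0.639
```

>>> apply_moves(
  increments=[
    [[-40, -3, 0], 0, 55],
    [[-80, -6, 0], 0, 55],
    [[-120, -9, 0], 0, 55],
    [[-160, -12, 0], 0, 55],
    [[-200, -15, 0], 0, 55],
  ],
)

```text
time_s: 22.3
position: [494.8, 163.5, 277.1]
tcp_rot: [-0.0, 0.777, -0.629, 0.0]
wrist_force: [1.1, -0.1, 0.6]
opening: 0.646
```

```bash
python3 - <<'E'
from h import *
pf()
c=cam("wrist");save(c,"w19",None,1.2)
for y in(36,108):
  p=np.array([510.2,122.65])+y*np.array([-.2245,.9745]); print(p,totool(p),proj(c,[*p,177])*1.2)
c=cam("scene");save(c,"s19",(120,100,380,300),3)
E
```

```text
t 22.3 p [494.76 163.49 277.11] toolx [ 0.21 -0.98  0.  ] toolz [ 0. -0. -1.] open 55.2 F [ 1.09 -0.12  0.58] T [-0.01 -0.   -0.02] q [ 0.17  0.2   0.01  1.38 -0.   -1.62]
[502.12 157.73] [13.74 -6.02 -0.06] [372.38 227.21]
[485.95 227.9 ] [-58.26  -5.24   0.27] [374.87 319.57]
```

View pics/w19.png

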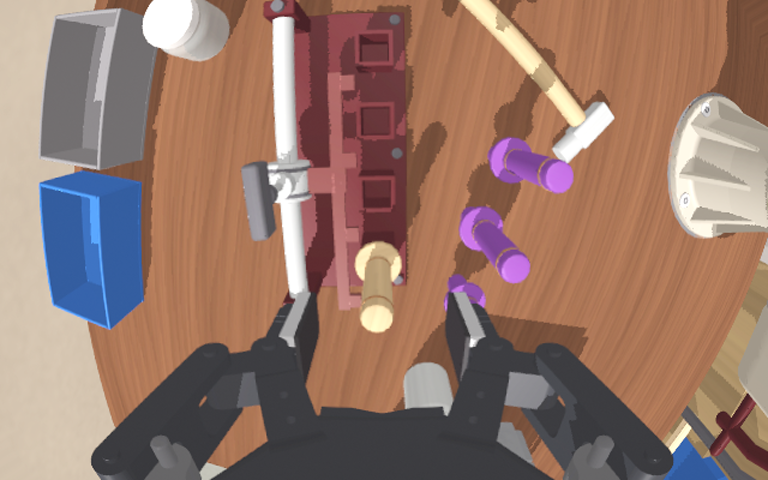

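View pics/s19.png

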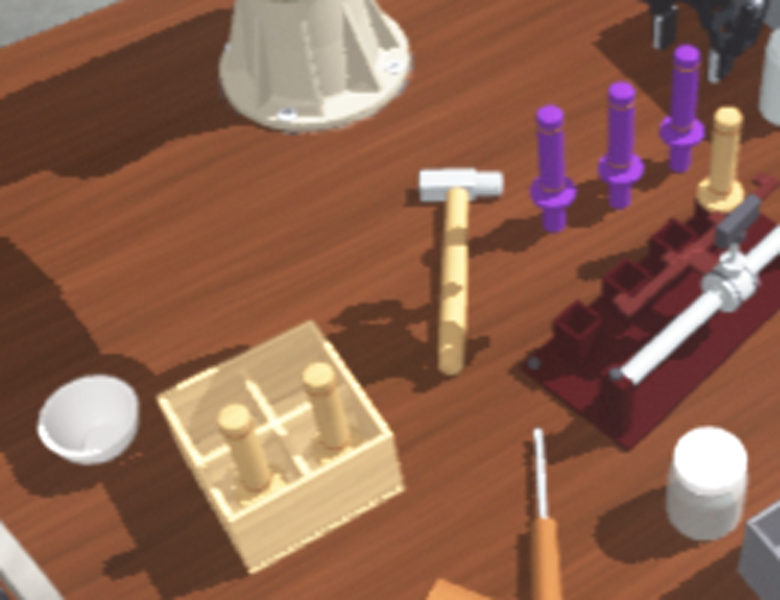

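```bash
python3 - <<'E'
from h import *
c=cam("scene")
org=np.array([510.2,122.65]);ex=np.array([.9745,.2245]);ey=np.array([-.2245,.9745])
for uv in((120+550/3,100+113/3),(120+621/3,100+92/3),(120+686/3,100+52/3)):
    p=onz(c,*uv,165)[:2]; print(p,(p-org)@ex,(p-org)@ey)
p=onz(c,120+728/3,100+117/3,177)[:2];print(p,(p-org)@ex,(p-org)@ey)
E
```

```text
[377.68464656  94.96919466] -135.35055272619584 2.7747520398340266
[393.13976823 169.55199374] -103.5456982675449 71.98601493603037
[382.78729763 258.38040529] -93.69220247585807 160.87343163751035
[491.11225779 226.68532174] 4.754924944297525 105.6676191673584
```

>>> apply_moves(
  increments=[
    [[-30, -2, 0], 0, 55],
    [[-58, -5, 0], 0, 55],
    [[-58, -5, 0], 0, 55],
    [[-58, -5, 0], 0, 55],
    [[-58, -5, 0], 0, 55],
  ],
)

```text
time_s: 22.87
position: [488.6, 218.2, 276.9]
tcp_rot: [0.0, 0.777, -0.63, 0.0]
wrist_force: [-0.2, 0.3, -0.0]
opening: 0.647
```

```bash
python3 - <<'E'
from h import *
pf()
for y in(108,):
  p=np.array([510.2,122.65])+y*np.array([-.2245,.9745]); print(p,totool(p))
E
```

```text
t 22.87 p [488.63 218.24 276.86] toolx [ 0.21 -0.98  0.  ] toolz [-0. -0. -1.] open 55.2 F [-0.22  0.3  -0.02] T [-0.05  0.03  0.01] q [ 0.27  0.23  0.04  1.39 -0.   -1.51]
[485.95 227.9 ] [-10.     0.62  -0.01]
```

>>> apply_moves(
  increments=[
    [[-9, 0, 0], 0, 55],
    [[-9, 0, 35], 0, 55],
    [[-9, 0, 70], 0, 55],
    [[-9, 0, 110], 0, 55],
    [[-9, 0, 145], 0, 55],
  ],
)

```text
time_s: 23.28
position: [486.4, 227.3, 130.5]
tcp_rot: [-0.0, 0.777, -0.63, 0.0]
wrist_force: [0.5, 0.9, -0.2]
opening: 0.644
```

>>> apply_moves(
  increments=[
    [[0, 0, 0], 0, 55],
    [[0, 0, 0], 0, 40],
    [[0, 0, 0], 0, 28],
    [[0, 0, 0], 0, 18],
    [[0, 0, 0], 0, 18],
  ],
  force=40,
)

```text
time_s: 23.7
position: [488.0, 228.5, 134.5]
tcp_rot: [-0.002, 0.777, -0.629, 0.001]
wrist_force: [0.3, 0.1, -1.3]
opening: 0.294
```

>>> apply_moves(
  increments=[
    [[0, 0, 0], 0, 18],
    [[0, 0, -10], 0, 18],
    [[0, 0, -20], 0, 18],
    [[0, 0, -60], 0, 18],
    [[0, 0, -100], 0, 18],
  ],
)

```text
time_s: 24.12
position: [485.4, 227.9, 232.8]
tcp_rot: [0.001, 0.777, -0.629, -0.001]
wrist_force: [0.6, 1.0, 0.1]
opening: 0.295
```

```bash
python3 - <<'E'
from h import *
pf()
c=cam("wrist");save(c,"w20",None,1.2)
E
```

```text
t 24.12 p [485.37 227.93 232.76] toolx [ 0.21 -0.98  0.  ] toolz [-0. -0. -1.] open 25.2 F [0.59 1.05 0.07] T [-0.02 -0.13 -0.01] q [ 0.29  0.24 -0.05  1.28 -0.   -1.49]
```

View pics/w20.png

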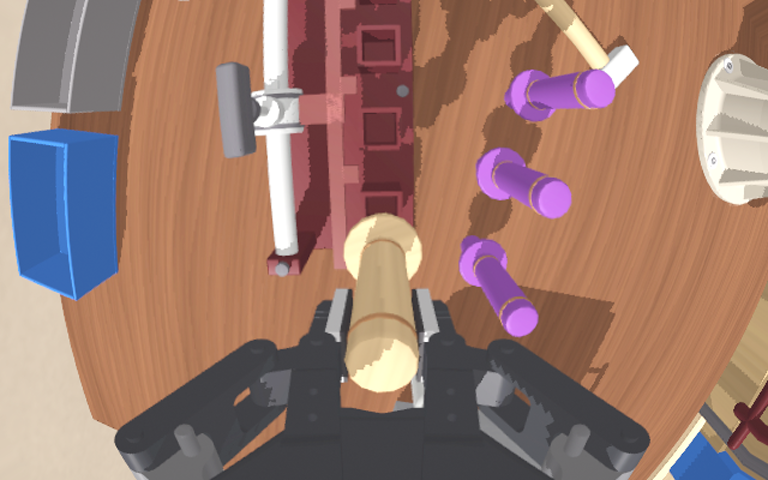

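>>> apply_moves(
  increments=[
    [[40, 7, -10], 0, 18],
    [[80, 15, -20], 0, 18],
    [[120, 23, -20], 0, 18],
    [[160, 31, -20], 0, 18],
    [[200, 40, -20], 0, 18],
  ],
)

```text
time_s: 24.58
position: [489.2, 22.7, 253.7]
tcp_rot: [-0.001, 0.777, -0.629, 0.001]
wrist_force: [1.0, 0.1, -1.5]
opening: 0.294
```

>>> apply_moves(
  increments=[
    [[40, 8, 0], 0, 18],
    [[80, 16, 0], 0, 18],
    [[120, 24, 0], 0, 18],
    [[160, 32, 0], 0, 18],
    [[180, 36, 0], 0, 18],
  ],
)

```text
time_s: 25.0
position: [491.4, -163.6, 253.3]
tcp_rot: [0.0, 0.776, -0.631, 0.002]
wrist_force: [1.4, -0.2, -0.3]
opening: 0.3
```

>>> apply_moves(
  increments=[
    [[0, 0, 0], 0, 18],
    [[0, 0, 0], 0, 18],
  ],
)

```text
time_s: 25.17
position: [491.2, -160.5, 252.8]
tcp_rot: [-0.0, 0.776, -0.63, 0.0]
wrist_force: [-0.5, 0.5, -0.2]
opening: 0.294
```

```bash
python3 - <<'E'
from h import *
pf()
c=cam("wrist");save(c,"w21",(230,0,500,200),2.9)
E
```

```text
t 25.17 p [ 491.17 -160.51  252.8 ] toolx [ 0.21 -0.98  0.  ] toolz [ 0. -0. -1.] open 25.1 F [-0.54  0.51 -0.2 ] T [0.01 0.07 0.  ] q [-0.47  0.19 -0.06  1.32  0.   -2.25]
```

View pics/w21.png

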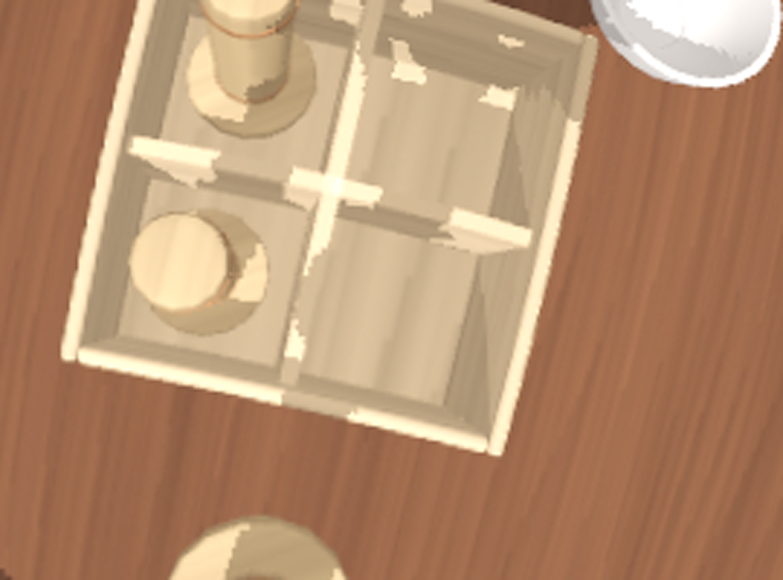

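```bash
python3 - <<'E'
from h import *
c=cam("wrist")
ctr=crate(c,(62,356),(498,455),(595,38),230,0,2.9)
pf()
for sx in(1,-1):
  for sy in(1,-1): 
    p=ctr+37.5*np.array([sx,sy]); print(sx,sy,p,totool(p))
E
```

```text
153.2441837021711 154.09215832491543 179.22355571323854 -90.32614799749541 [ 489.65535883 -278.72581804]
t 25.27 p [ 491.1  -158.68  252.65] toolx [ 0.21 -0.98 -0.  ] toolz [ 0.  0. -1.] open 24.9 F [ 0.25  0.71 -1.24] T [ 0.05  0.05 -0.  ] q [-0.47  0.19 -0.06  1.32  0.   -2.25]
1 1 [ 527.16 -241.23] [ 88.24 -18.08   0.01]
1 -1 [ 527.16 -316.23] [161.6   -2.46  -0.  ]
-1 1 [ 452.16 -241.23] [72.62 55.28 -0.03]
-1 -1 [ 452.16 -316.23] [145.98  70.9   -0.04]
```

>>> apply_moves(
  increments=[
    [[20, 30, 0], 0, 18],
    [[50, 55, 0], 0, 18],
    [[72.5, 55.5, 0], 0, 18],
    [[72.5, 55.5, 0], 0, 18],
    [[72.5, 55.5, 30], 0, 18],
  ],
)

```text
time_s: 25.68
position: [455.1, -243.5, 227.3]
tcp_rot: [-0.0, 0.777, -0.629, 0.005]
wrist_force: [0.9, -2.0, -0.9]
opening: 0.292
```

>>> apply_moves(
  increments=[
    [[0, 0, 30], 0, 18],
    [[0, 0, 60], 0, 18],
    [[0, 0, 80], 0, 18],
    [[0, 0, 92], 0, 18],
    [[0, 0, 92], 0, 18],
  ],
)

```text
time_s: 26.1
position: [451.5, -239.3, 128.6]
tcp_rot: [0.0, 0.778, -0.628, -0.001]
wrist_force: [-0.4, 0.9, -1.5]
opening: 0.293
```

>>> apply_moves(
  increments=[
    [[0, 0, 1], 0, 18],
    [[0, 0, 2], 0, 18],
    [[0, 0, 3], 0, 18],
    [[0, 0, 3], 0, 18],
    [[0, 0, 3], 0, 18],
  ],
)

```text
time_s: 26.52
position: [452.2, -241.6, 127.4]
tcp_rot: [-0.0, 0.777, -0.629, 0.0]
wrist_force: [-0.8, 0.2, -1.4]
opening: 0.292
```

>>> apply_moves(
  increments=[
    [[0, 0, 1], 0, 18],
    [[0, 0, 1.5], 0, 18],
    [[0, 0, 1.5], 0, 18],
    [[0, 0, 1.5], 0, 18],
  ],
)

```text
time_s: 26.85
position: [452.4, -242.2, 127.2]
tcp_rot: [-0.0, 0.777, -0.629, 0.001]
wrist_force: [-1.3, 1.3, 8.6]
opening: 0.292
```

>>> apply_moves(
  increments=[
    [[0, 0, -1], 0, 28],
    [[0, 0, -1], 0, 34],
    [[0, 0, -1], 0, 40],
    [[0, 0, -1], 0, 40],
    [[0, 0, -1], 0, 40],
  ],
)

```text
time_s: 27.27
position: [451.8, -241.7, 126.4]
tcp_rot: [0.0, 0.777, -0.629, -0.0]
wrist_force: [0.4, 0.5, 0.5]
opening: 0.471
```

>>> apply_moves(
  increments=[
    [[0, 0, -20], 0, 40],
    [[0, 0, -55], 0, 40],
    [[0, 0, -95], 0, 40],
    [[0, 0, -130], 0, 40],
    [[0, 0, -150], 0, 40],
  ],
)

```text
time_s: 27.68
position: [452.8, -242.4, 280.7]
tcp_rot: [-0.0, 0.777, -0.629, 0.002]
wrist_force: [0.5, -0.3, -0.9]
opening: 0.468
```

>>> apply_moves(
  increments=[
    [[-40, -12, 0], 0, 45],
    [[-80, -24, 0], 0, 45],
    [[-120, -36, 0], 0, 45],
    [[-160, -48, 0], 0, 45],
    [[-195, -60, 0], 0, 45],
  ],
)

```text
time_s: 28.1
position: [469.6, -36.5, 276.6]
tcp_rot: [-0.0, 0.777, -0.629, -0.0]
wrist_force: [0.7, 0.5, 0.4]
opening: 0.529
```

```bash
python3 - <<'E'
from h import *
pf()
c=cam("wrist");save(c,"w22",None,1.2)
p=np.array([588.5,158.5]); print(totool(p))
E
```

```text
t 28.1 p [469.56 -36.46 276.64] toolx [ 0.21 -0.98 -0.  ] toolz [ 0.  0. -1.] open 45.2 F [0.69 0.54 0.36] T [ 0.03 -0.09  0.03] q [-0.25  0.1  -0.11  1.36  0.   -2.03]
[-159.59 -156.42    0.86]
```

View pics/w22.png

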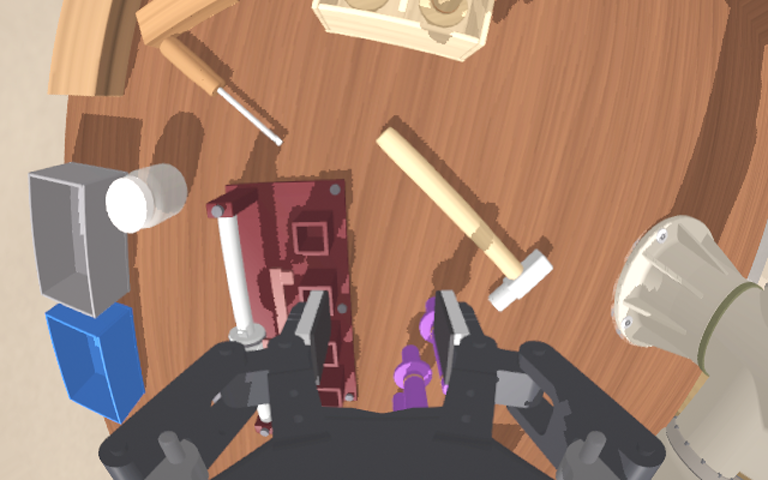

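>>> apply_moves(
  increments=[
    [[-28, -28, 0], 0, 50],
    [[-56, -56, 0], 0, 50],
    [[-84, -84, 0], 0, 50],
    [[-112, -112, 0], 0, 50],
    [[-140, -140, 0], 0, 50],
  ],
)

```text
time_s: 28.57
position: [578.6, 129.3, 276.4]
tcp_rot: [0.0, 0.777, -0.629, 0.0]
wrist_force: [0.6, 0.2, 0.5]
opening: 0.59
```

>>> apply_moves(
  increments=[
    [[-14, -14, 0], 0, 50],
    [[-14, -14, 20], 0, 50],
    [[-14, -14, 40], 0, 50],
    [[-14, -14, 40], 0, 50],
    [[-14, -14, 40], 0, 50],
  ],
)

```text
time_s: 28.98
position: [587.7, 144.1, 235.3]
tcp_rot: [0.001, 0.777, -0.629, -0.001]
wrist_force: [0.1, 0.3, 0.2]
opening: 0.581
```

```bash
python3 - <<'E'
from h import *
pf()
c=cam("wrist");save(c,"w23",(200,100,500,325),2.6)
p=np.array([588.5,158.5]); print(totool(p)); print((proj(c,[*p,174])-[200,100])*2.6)
E
```

```text
t 28.98 p [587.68 144.07 235.28] toolx [ 0.21 -0.98 -0.  ] toolz [-0. -0. -1.] open 49.6 F [0.05 0.33 0.18] T [ 0.03 -0.   -0.01] q [ 0.11  0.38  0.14  1.34 -0.   -1.67]
[-14.23  -3.1   -0.  ]
[291.28 345.21]
```

View pics/w23.png

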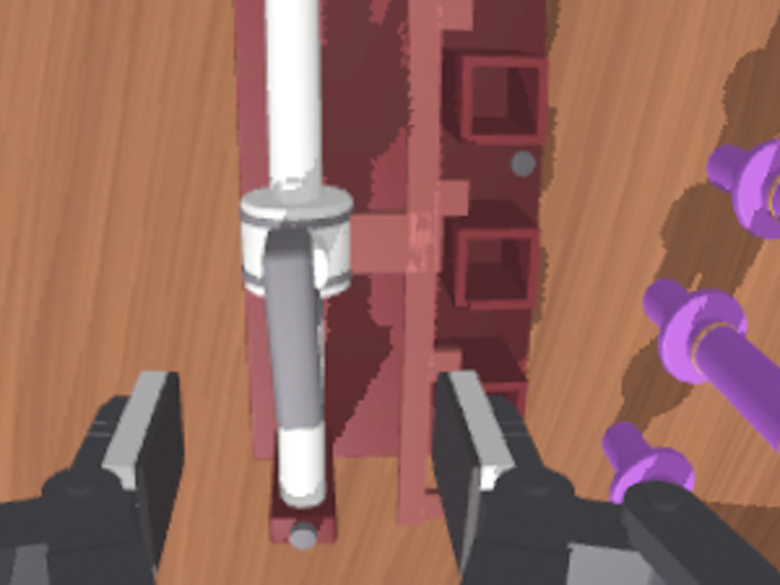

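>>> apply_moves(
  increments=[
    [[-13.5, -2.2, 0], 0, 50],
    [[-13.5, -2.2, 30], 0, 50],
    [[-13.5, -2.2, 60], 0, 50],
    [[-13.5, -2.2, 92], 0, 50],
    [[-13.5, -2.2, 92], 0, 50],
  ],
)

```text
time_s: 29.45
position: [584.6, 157.8, 139.8]
tcp_rot: [0.003, 0.777, -0.629, -0.003]
wrist_force: [-1.9, -0.9, -0.9]
opening: 0.587
```

>>> apply_moves(
  increments=[
    [[0, 0, 0], 0, 50],
    [[0, 0, 0], 0, 50],
  ],
)

```text
time_s: 29.62
position: [589.3, 158.2, 147.1]
tcp_rot: [-0.001, 0.777, -0.629, 0.001]
wrist_force: [0.6, 0.4, 0.6]
opening: 0.584
```

```bash
python3 - <<'E'
from h import *
pf()
c=cam("wrist");save(c,"w24",(200,100,500,325),2.6)
p=np.array([588.5,158.5]); print(totool(p))
E
```

```text
t 29.62 p [589.29 158.17 147.1 ] toolx [ 0.21 -0.98  0.  ] toolz [ 0.  0. -1.] open 49.9 F [0.63 0.42 0.63] T [ 0.02 -0.04 -0.05] q [ 0.13  0.41 -0.02  1.14  0.   -1.65]
[-0.59  1.24 -0.01]
```

View pics/w24.png

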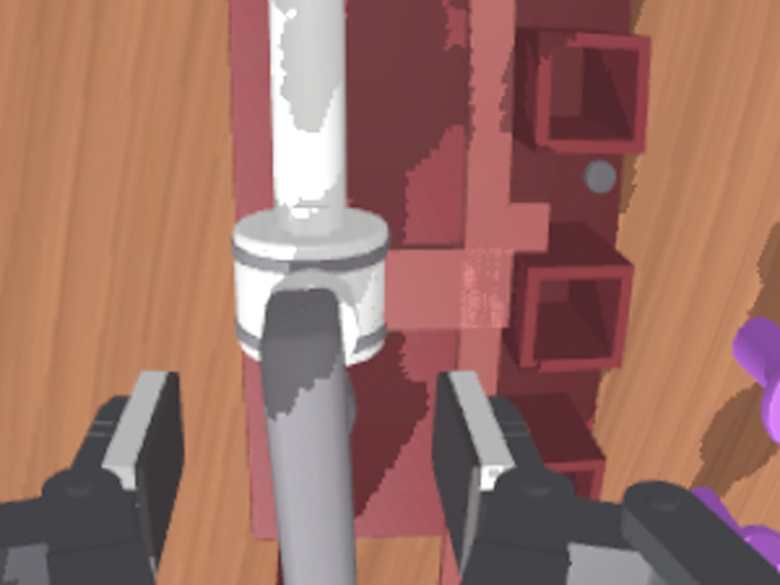

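>>> apply_moves(
  increments=[
    [[0, 0, 4], 0, 50],
    [[0, 0, 4], 0, 30],
    [[0, 0, 4], 0, 18],
    [[0, 0, 4], 0, 8],
    [[0, 0, 4], 0, 8],
  ],
  force=50,
)

```text
time_s: 30.08
position: [588.6, 157.9, 141.5]
tcp_rot: [-0.001, 0.777, -0.629, 0.001]
wrist_force: [-0.5, 0.6, 3.5]
opening: 0.171
```

>>> apply_moves(
  increments=[
    [[0, 0, 0], 0, 8],
    [[6, 0, 0], 0, 8],
    [[12, 0, 0], 0, 8],
    [[18, -0.2, 0], 0, 8],
    [[24, -0.4, 0], 0, 8],
  ],
)

```text
time_s: 30.5
position: [594.0, 134.6, 141.5]
tcp_rot: [-0.001, 0.777, -0.629, 0.0]
wrist_force: [-0.4, 2.8, 5.3]
opening: 0.175
```

>>> apply_moves(
  increments=[
    [[3, 0, 0], 0, 8],
    [[6, 0, 0], 0, 8],
    [[8, 0, 0], 0, 8],
    [[8, 0, 0], 0, 8],
  ],
)

```text
time_s: 30.83
position: [595.9, 126.1, 141.5]
tcp_rot: [-0.001, 0.777, -0.629, 0.001]
wrist_force: [0.2, 1.0, 5.0]
opening: 0.172
```

```bash
python3 - <<'E'
from h import *
pf()
E
```

```text
t 30.83 p [595.93 126.15 141.47] toolx [ 0.21 -0.98  0.  ] toolz [ 0.  0. -1.] open 14.6 F [0.24 0.96 4.96] T [ 0.14 -0.04  0.01] q [ 0.08  0.42 -0.03  1.13  0.   -1.7 ]
```

Moved 32.5 mm; continue to the closed stop.

>>> apply_moves(
  increments=[
    [[1, 0, 0], 0, 8],
    [[2, 0, 0], 0, 8],
    [[3, 0, 0], 0, 8],
    [[3, 0, 0], 0, 8],
  ],
)

```text
time_s: 31.17
position: [596.5, 123.6, 141.5]
tcp_rot: [-0.001, 0.777, -0.629, 0.001]
wrist_force: [0.1, 2.0, 5.6]
opening: 0.172
```

>>> apply_moves(
  increments=[
    [[1, 0, 0], 0, 8],
    [[2, 0, 0], 0, 8],
    [[3, 0, 0], 0, 8],
    [[3, 0, 0], 0, 8],
  ],
)

```text
time_s: 31.5
position: [596.8, 122.4, 141.5]
tcp_rot: [-0.002, 0.778, -0.629, -0.001]
wrist_force: [-0.5, 7.6, 4.9]
opening: 0.176
```

>>> apply_moves(
  increments=[
    [[-1, 0, 0.3], 7, 8],
    [[-1, 0, 0.6], 14, 8],
    [[-1, 0, 0.9], 21, 8],
    [[-1, 0, 1.2], 28, 8],
    [[-1, 0, 1.5], 35, 8],
  ],
)

```text
time_s: 31.92
position: [596.0, 122.7, 139.9]
tcp_rot: [0.001, -0.55, 0.835, 0.001]
wrist_force: [-2.4, 4.0, 7.2]
opening: 0.173
```

```bash
python3 - <<'E'
from h import *
pf()
c=cam("wrist");save(c,"w25",(200,100,500,325),2.6)
E
```

```text
t 31.92 p [595.97 122.67 139.91] toolx [-0.4  -0.92 -0.  ] toolz [ 0.  0. -1.] open 14.8 F [-2.44  4.    7.23] T [0.91 0.55 0.16] q [ 0.07  0.42 -0.03  1.12  0.   -1.09]
```

View pics/w25.png

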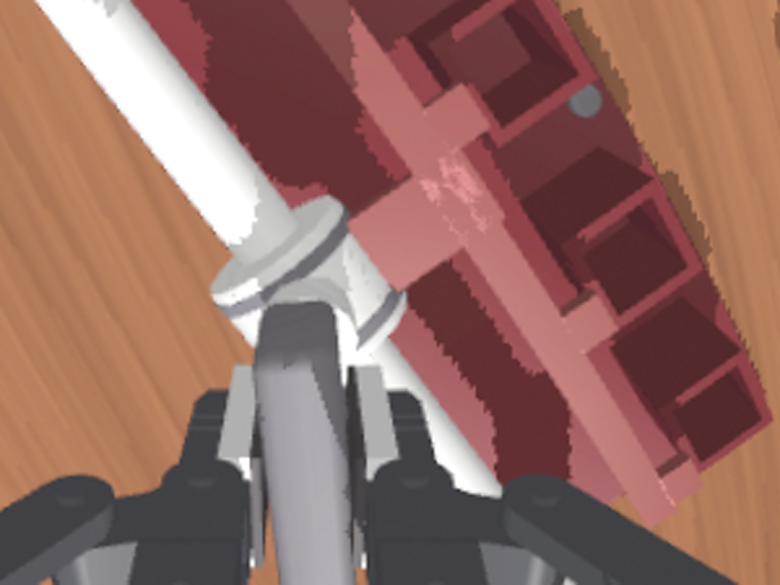

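>>> apply_moves(
  increments=[
    [[0, 0, 0.3], 7, 8],
    [[0, 0, 0.6], 14, 8],
    [[0, 0, 0.9], 21, 8],
    [[0, 0, 1.2], 28, 8],
    [[0, 0, 1.5], 35, 8],
  ],
)

```text
time_s: 32.38
position: [595.4, 123.1, 138.4]
tcp_rot: [0.0, -0.274, 0.962, 0.002]
wrist_force: [-4.6, 5.8, 7.5]
opening: 0.172
```

>>> apply_moves(
  increments=[
    [[0, 0, 0.3], 7, 8],
    [[0, 0, 0.6], 14, 8],
    [[0, 0, 0.9], 21, 8],
    [[0, 0, 1.2], 28, 8],
    [[0, 0, 1.5], 35, 8],
  ],
)

```text
time_s: 32.8
position: [595.1, 123.9, 136.9]
tcp_rot: [-0.001, 0.028, 1.0, 0.002]
wrist_force: [-4.4, 8.3, 6.7]
opening: 0.174
```

>>> apply_moves(
  increments=[
    [[0, 0, 0.3], 7, 8],
    [[0, 0, 0.6], 14, 8],
    [[0, 0, 0.9], 21, 8],
    [[0, 0, 1.2], 28, 8],
    [[0, 0, 1.5], 35, 8],
  ],
)

```text
time_s: 33.22
position: [595.4, 124.7, 135.4]
tcp_rot: [-0.001, 0.327, 0.945, 0.003]
wrist_force: [-3.6, 10.9, 6.7]
opening: 0.17
```

>>> apply_moves(
  increments=[
    [[0, 0, 0.3], 7, 8],
    [[0, 0, 0.6], 14, 8],
    [[0, 0, 0.9], 21, 8],
    [[0, 0, 1.2], 28, 8],
    [[0, 0, 1.5], 34, 8],
  ],
)

```text
time_s: 33.63
position: [596.0, 125.1, 133.9]
tcp_rot: [-0.002, 0.589, 0.808, 0.003]
wrist_force: [-1.5, 11.7, 5.8]
opening: 0.172
```

```bash
python3 - <<'E'
from h import *
pf()
x=rot(read_state()["tcp_rot"])[:,0];print(np.degrees(np.arctan2(x[1],x[0])))
c=cam("wrist");save(c,"w26",None,1.2)
E
```

```text
t 33.63 p [596.03 125.14 133.91] toolx [-0.31  0.95  0.01] toolz [ 0.    0.01 -1.  ] open 14.6 F [-1.47 11.71  5.8 ] T [2.39 0.24 0.2 ] q [ 0.07  0.42 -0.04  1.11  0.01  1.33]
107.83521618654531
```

View pics/w26.png

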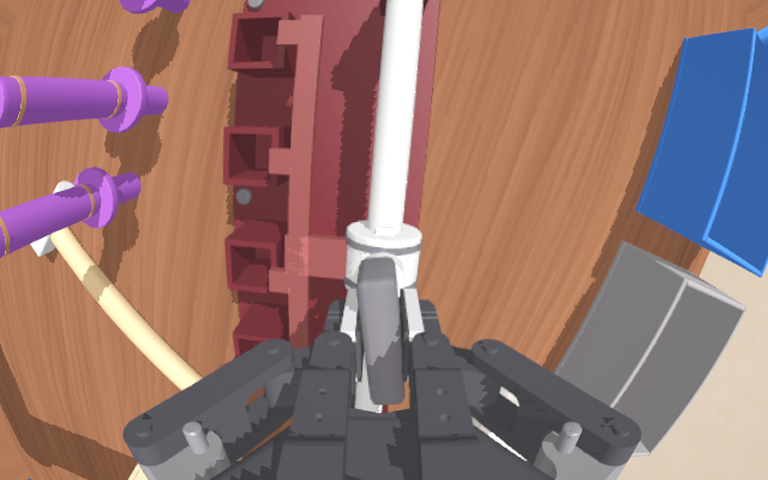

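>>> apply_moves(
  increments=[
    [[1, 0, 0.1], 2, 8],
    [[2, 0, 0.2], 4, 8],
    [[2, 0, 0.2], 5, 8],
    [[2, 0, 0.2], 5, 8],
  ],
)

```text
time_s: 34.02
position: [596.1, 125.3, 133.7]
tcp_rot: [-0.0, 0.622, 0.783, 0.002]
wrist_force: [0.0, 7.1, 5.4]
opening: 0.172
```

```bash
python3 - <<'E'
from h import *
pf()
x=rot(read_state()["tcp_rot"])[:,0];print(np.degrees(np.arctan2(x[1],x[0])))
E
```

```text
t 34.02 p [596.08 125.34 133.71] toolx [-0.23  0.97  0.  ] toolz [ 0.  0. -1.] open 14.7 F [0.01 7.12 5.37] T [ 1.43 -0.01  0.1 ] q [ 0.07  0.42 -0.04  1.11  0.    1.42]
103.0468902624166
```

>>> apply_moves(
  increments=[
    [[0, 0, 0], 1, 8],
    [[0, 0, 0], 2, 8],
    [[0, 0, 0], 3, 8],
    [[0, 0, 0], 3, 8],
  ],
)

```text
time_s: 34.35
position: [596.1, 125.4, 133.6]
tcp_rot: [-0.001, 0.642, 0.766, 0.002]
wrist_force: [-0.3, 6.7, 4.5]
opening: 0.174
```

```bash
python3 - <<'E'
from h import *
pf()
x=rot(read_state()["tcp_rot"])[:,0];print(np.degrees(np.arctan2(x[1],x[0])))
E
```

```text
t 34.35 p [596.13 125.38 133.57] toolx [-0.17  0.98  0.  ] toolz [ 0.  0. -1.] open 14.8 F [-0.26  6.68  4.47] T [ 1.43 -0.09  0.06] q [ 0.07  0.42 -0.04  1.11  0.    1.47]
100.04904652964296
```

>>> apply_moves(
  increments=[
    [[0.5, 0, 0.1], 1, 8],
    [[1, 0, 0.1], 2, 8],
    [[1, 0, 0.1], 3, 8],
    [[1, 0, 0.1], 3, 8],
  ],
)

```text
time_s: 34.68
position: [596.1, 125.5, 133.5]
tcp_rot: [0.0, 0.662, 0.749, 0.001]
wrist_force: [1.7, 5.4, 6.2]
opening: 0.171
```

```bash
python3 - <<'E'
from h import *
pf()
x=rot(read_state()["tcp_rot"])[:,0];print(np.degrees(np.arctan2(x[1],x[0])))
c=cam("wrist");save(c,"w27",None,1.2)
E
```

```text
t 34.68 p [596.13 125.45 133.53] toolx [-0.12  0.99  0.  ] toolz [ 0.  0. -1.] open 14.6 F [1.72 5.44 6.24] T [ 1.19 -0.34  0.68] q [ 0.07  0.42 -0.04  1.11  0.    1.52]
97.03931298546209
```

View pics/w27.png

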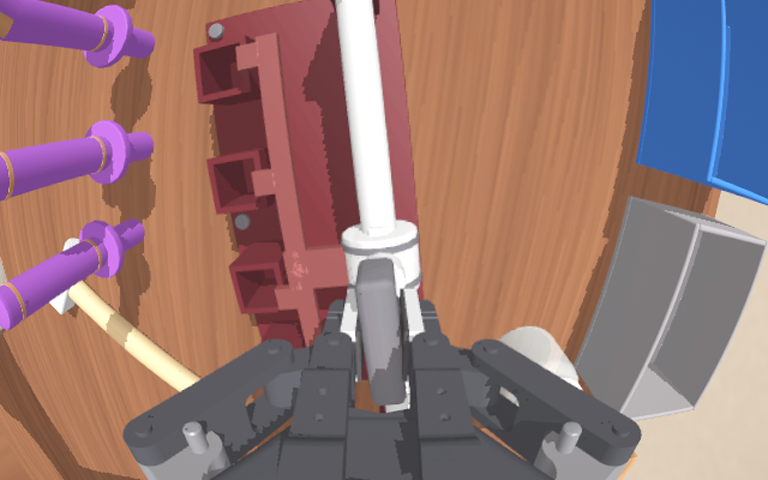

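>>> apply_moves(
  increments=[
    [[0, 0, 0], 1, 8],
    [[0, 0, 0], 2, 8],
    [[0, 0, 0], 2, 8],
    [[0, 0, 0], 2, 8],
  ],
)

```text
time_s: 35.07
position: [596.2, 125.5, 133.5]
tcp_rot: [0.0, 0.674, 0.738, 0.001]
wrist_force: [1.3, 4.8, 5.7]
opening: 0.177
```

```bash
python3 - <<'E'
from h import *
pf()
x=rot(read_state()["tcp_rot"])[:,0];print(np.degrees(np.arctan2(x[1],x[0])))
E
```

```text
t 35.07 p [596.18 125.48 133.54] toolx [-0.09  1.    0.  ] toolz [ 0.  0. -1.] open 15.2 F [1.35 4.78 5.67] T [ 1.06 -0.31  1.44] q [ 0.08  0.42 -0.04  1.11  0.    1.56]
95.19126222339918
```

>>> apply_moves(
  increments=[
    [[0, 0, 0], 0, 40],
    [[0, 0, 0], 0, 45],
    [[0, 0, 0], 0, 45],
    [[0, 0, 0], 0, 45],
    [[0, 0, -20], 0, 45],
  ],
)

```text
time_s: 35.48
position: [592.3, 123.8, 148.5]
tcp_rot: [-0.003, 0.676, 0.737, -0.003]
wrist_force: [-0.3, 0.5, -0.3]
opening: 0.523
```

>>> apply_moves(
  increments=[
    [[0, 0, -40], 0, 45],
    [[0, 0, -80], 0, 45],
    [[0, 0, -110], 0, 45],
    [[0, 0, -110], 0, 45],
    [[0, 0, -110], 0, 45],
  ],
)

```text
time_s: 35.9
position: [596.5, 124.3, 265.0]
tcp_rot: [0.002, 0.676, 0.737, 0.001]
wrist_force: [0.3, -0.1, -0.3]
opening: 0.524
```

```bash
python3 - <<'E'
from h import *
pf()
c=cam("wrist");save(c,"w28",None,1.2)
E
```

```text
t 35.9 p [596.45 124.29 265.04] toolx [-0.09  1.   -0.  ] toolz [ 0. -0. -1.] open 44.7 F [ 0.3  -0.08 -0.32] T [-0.05 -0.01  0.01] q [ 0.07  0.37  0.21  1.41 -0.    1.56]
```

View pics/w28.png

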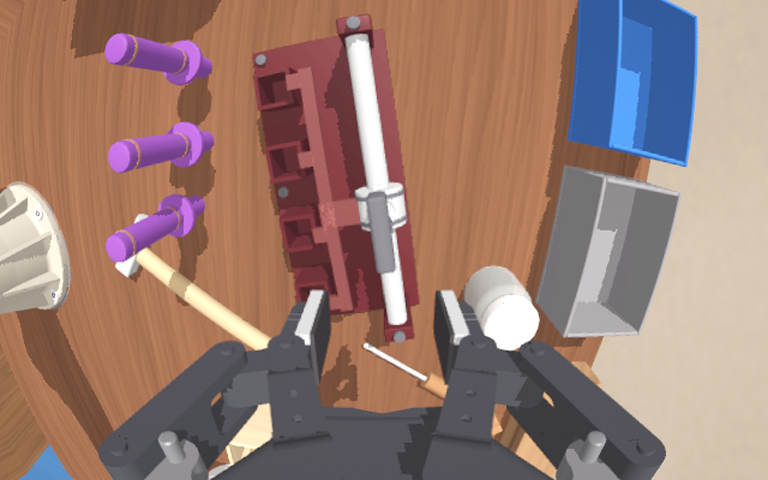

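```bash
python3 - <<'E'
from h import *
c=cam("wrist");save(c,"w29",(260,120,370,300),4)
E
```

```text
(no output)
```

View pics/w29.png

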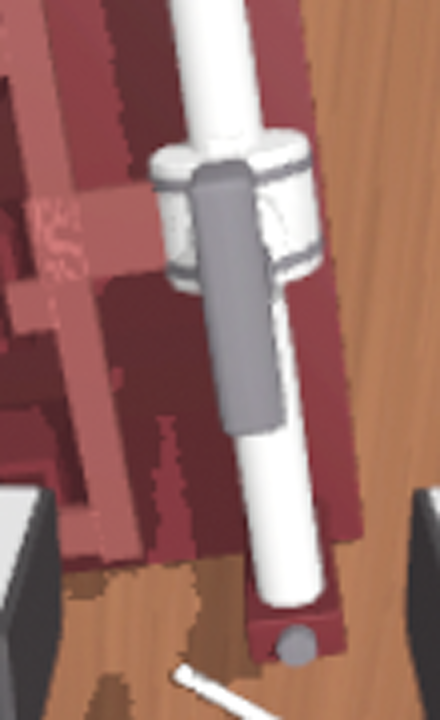

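```bash
python3 - <<'E'
from h import *
c=cam("wrist")
g=lambda u,v,z:onz(c,260+u/4,120+v/4,z)[:2]
org=np.array([510.2,122.65]);ex=np.array([.9745,.2245]);ey=np.array([-.2245,.9745])
for a,b in(((192,185),(227,433)),((247,185),(284,428)),((219,185),(255,430))):
    A,B=g(*a,166),g(*b,166); d=A-B; m=(A+B)/2-org; print(np.linalg.norm(d),np.degrees(np.arctan2(d[1],d[0])),m@ex,m@ey)
# collar far/near bands at top z=92
for uv in((297,647),): 
    p=g(*uv,90)-org; print(p@ex,p@ey)
for y in(-18,-15,18): print([(proj(c,[*(org+85*ex+(y+k)*ey),92])-[260,120])*4 for k in(-18,18)])
E
```

```text
53.07073072395112 102.33800365850794 78.18228155989308 -16.139645366357623
52.104257286596216 103.71408256742488 89.47230335218582 -17.15355602747839
52.461007826584044 103.03174564350056 83.73668281954883 -16.575801682364627
83.70418445469569 -147.92881149381074
[array([251.80646404, 294.14243668]), array([232.82246677, 160.73336039])]
[array([250.27162821, 283.31173954]), array([231.18991552, 149.3165001 ])]
[array([232.82246677, 160.73336039]), array([212.84380662,  21.61854902])]
```

>>> apply_moves(
  increments=[
    [[-30, -20, -15], 0, 45],
    [[-60, -40, -30], 0, 45],
    [[-90, -60, -45], 0, 45],
    [[-120, -80, -60], 0, 45],
    [[-150, -100, -60], 0, 45],
  ],
)

```text
time_s: 36.47
position: [508.1, -34.8, 323.8]
tcp_rot: [0.001, 0.675, 0.737, 0.0]
wrist_force: [0.8, -1.2, 0.1]
opening: 0.53
```

>>> apply_moves(
  increments=[
    [[0, 0, 0], 0, 45],
    [[0, 0, 0], 0, 45],
    [[0, 0, 0], 0, 45],
  ],
)

```text
time_s: 36.72
position: [508.3, -33.6, 321.5]
tcp_rot: [-0.001, 0.676, 0.737, -0.0]
wrist_force: [0.5, 0.3, -0.3]
opening: 0.526
```

```bash
python3 - <<'E'
from h import *
pf()
c=cam("wrist");save(c,"w30",None,1.2)
c=cam("scene");save(c,"s30",(120,100,430,340),2.5)
c=cam("top");save(c,"t30",None,1.2)
E
```

```text
t 36.72 p [508.28 -33.64 321.52] toolx [-0.09  1.    0.  ] toolz [-0.  0. -1.] open 44.9 F [ 0.5   0.26 -0.27] T [-0.02  0.01 -0.06] q [-0.22  0.18  0.09  1.48  0.    1.26]
```

View pics/s30.png

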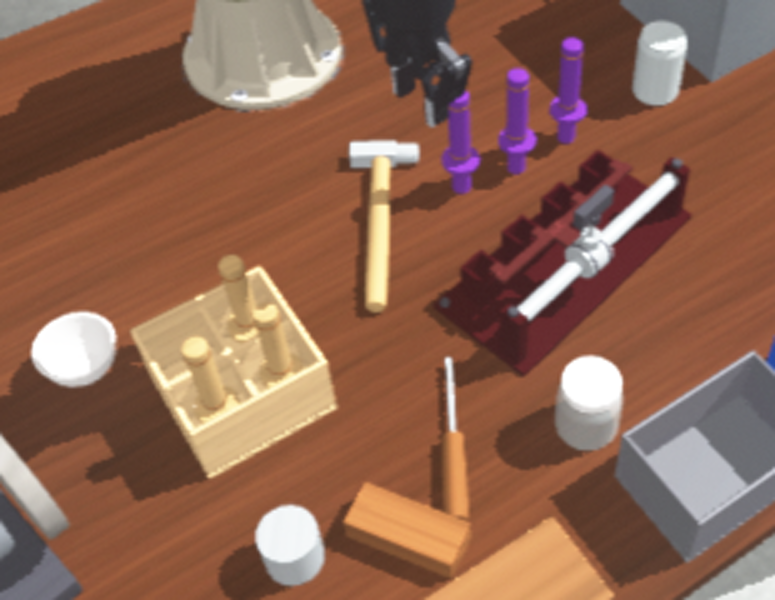

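View pics/w30.png

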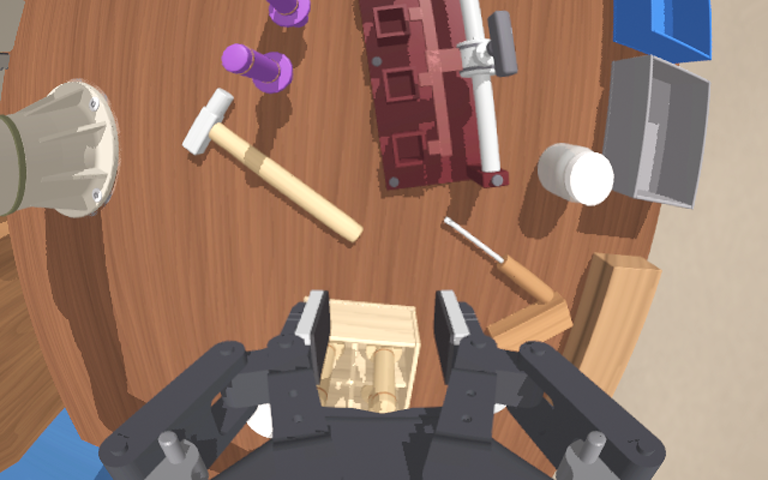

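View pics/t30.png

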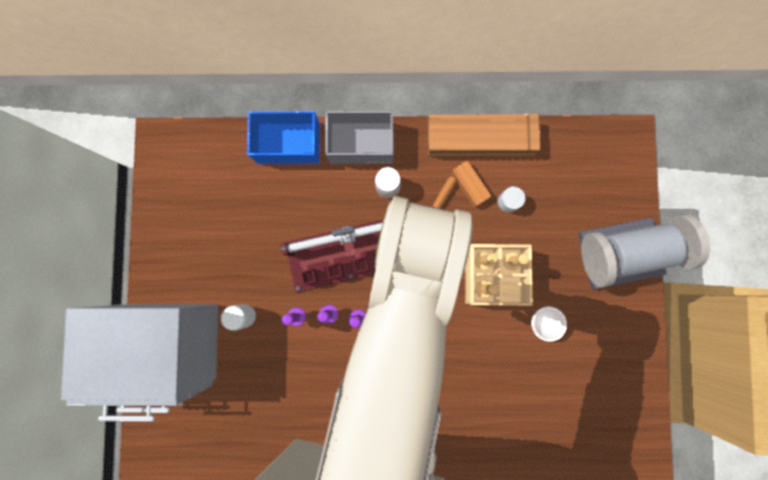

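```bash
python3 -c "
from cell import *
print(job_done())"
```

```text
the job is handed in; nothing more can be done
None
```

The job is finished and handed in at about 37 s on the robot's clock. Handles 1, 2 and 3 were in the rack; the sleeve for handle0 was empty.

- **Unlocking:** I undid the screw by about 180°. Then I slid the keeper to its open stop, about 34 mm from where it started in its play; it stopped there with about 12 N on the wrist.
- **Handles:** All three went shank down into three separate crate compartments and stood upright in the last pictures. The crate was not tipped, and I measured it in the same place before each placing.
- **Locking:** I slid the keeper 36.4 mm to its closed stop, where the wrist read about 8 N. I then turned the screw until the torque rose to 1.4 N m at the tight stop.

**Last checks:**
- The screw bar lies along the rail, at 103.0° against the rail's 103.0°.
- The collar measured y ≈ -16.6 mm in the rack frame, against -18 mm nominal. That is the same way my first readings were off, so I take it as camera calibration error.
- The keeper was held against the closed stop with about 5 N until release.
- The bench items visible in the last pictures, and the purple handles, looked unmoved by eye; I did not measure their positions.

No check failed.

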